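# Turn the ported bar face up between centres and cap its ports

## Robot

A 7-joint arm with a two-finger parallel gripper is mounted at the origin on the work surface. World frame = base frame: x ahead of the robot, y to its left, z up, the work surface at z = 0. Lengths are in m, angles in rad, forces in N, time in s.
With the tool pointing down it reaches from about 0.4 to 0.85 m from the base axis. Payload 10.4 kg.
Tool frame: the origin (TCP) lies at the very end of the fingers, on their centre line; the grasp point (between the pads) lies r.grip_depth behind it (r.grip_depth is the distance from the TCP to the grasp point, in m); y points along the fingers, z is the direction in which the jaws open and shut, and the axes are right-handed (so a half turn about y gives the same grasp; the last joint's range is limited). The gripper opens to 87 mm and grips with 3 to 60 N. Pads are 19 mm wide; open, the fingers measure 117 mm over their backs; the gripper's body (75 mm by 190 mm) begins 51 mm behind the grasp point.
Start: joints at [-1.18, 0.332, -0.065, 1.46, 0.022, 1.35, -0.088], TCP at [0.251, 0.572, 0.223] pointing down, gripper open.
Joint ranges: [-2.6, 2.6], [-0.5, 2.12], [-1.47, 1.34], [0.16, 2.42], [-1.27, 4.41], [0.06, 2.06], [-2.6, 2.6]. Speed limits (rad/s): [2.22, 2.22, 2.79, 2.79, 3.14, 3.14, 3.14].

## Interface

Orientations are given as a unit quaternion [x, y, z, w].
In Python, from bench import r gives the robot as it stands.
- The arm moves only by the shell command python3 -m jog 'ROWS' [OPENING] [FORCE]. ROWS is JSON, a list of rows, each a list of 6 numbers: the shift along the tool's x, y, z in m, then the turn, a rotation vector about the tool's x, y, z in degrees. A call has 1 to 12 rows; each row shifts and turns the pose as measured when the row begins, along the tool's axes as they then stand; what a row does not reach is not made up. A row lasts 1/12 s, in which the tool goes at most 41.7 mm and 7.16 degrees, less where a joint would pass 70% of its speed; a pose out of reach is approached as far as the arm can. A call with a gripper value outside its range is refused whole. OPENING is the opening, from -1 (shut) to 1 (fully open), so that 0 is half open, set as the call begins (- or left out, the last holds). The fingers move at their own pace and stop on an object; FORCE is the grip in N (left out, the last holds). Time passes only in rows, so rows that do not move let the fingers close. It gives the time, the measured TCP pose, the force and the opening at its end, in the units of the state.
- r.read_state(): the state, without advancing time (a new reading comes with each control period).
- r.camera(name): name is "scene" or "top"; returns a dict with "image" (400x640x3 uint8, red, green, blue), "range_z" (400x640 float32, m along the optical axis (not along the pixel's ray), 0 where there is no reading), "K" (3x3 intrinsics, pixels), "R" (3x3) and "t" (3): a world point X has camera coordinates R X + t. Camera axes: x right, y down, z forward; pixel columns grow to the right and rows downward; lengths in m; the calibration is good to about 2 mm. A picture is of the moment at which its call begins.
- r.close_job(): hands the job in, once; it reports no verdict.
The state is a dict: "time": time; "joint_positions": joint angles; "joint_vel": joint speeds; "joint_torque": joint torques, N m; "ee_pos": TCP position; "eef_rot": TCP orientation; "ft_force": force on the tool from outside, world axes, zero at the start; "torque": the same for the moment, N m; "width": finger opening in m.
Only numpy, scipy, OpenCV 4.12 (cv2) and the standard library are available. Lean on these libraries where they do the work, as an engineer would, in place of code of your own. Each camera call takes 0.05 s, during which the arm holds its last target. There are 200 camera calls.

## Task

Using its spokes, turn the brass bar that hangs between the two centres until the ported face with the blue bands looks straight up. Then put every white port cap that is on the cart into a port of its own (any ports will do) and press each one down until its flange lies fully home on the face. Leave the bar facing straight up, let go of everything, and do not disturb the valve, tee, gauge or wrench.

Things in the scene. Friction and masses are not known exactly. Their poses are not given: they have to be found in the camera images.
- stand: green steel stand fixed to the cart: base plate 80 x 400 x 12 mm, an upright 50 x 26 x 120 mm high at each end (inner faces 167 mm from the middle) with a steel cone centre. Origin: underside centre, on the cart top. Its y axis runs along the plate, parallel to the turning axis; x is across it, roughly away from the robot; z up.
- bar_mid (a point): middle of the turning axis, 100 mm above the cart top; turns with the brass bar. y = turning axis (the stand's y), z = out through the ported blue-banded face. Bar: 62 mm wide (x), from y = -140 to +108 mm; ported face at z = 40 mm, other face at z = 10 mm; on a round arbor 36 mm in diameter, 300 mm long. A blue band crosses each end of the ported face.
- bar (a joint): angle (rad) of the brass four-port bar about the turning axis. 0 = ported, blue-banded face straight up; positive = the face has turned over towards the stand's +x side; -3.1 to 3.1. It starts 1.0 to 2.8 on the positive side. Stiff, about 0.3 N m of friction; stays where it is left.
- spoke_hub (a point): on the turning axis at y = +135 mm of bar_mid, axes as bar_mid: middle of a hub (radius 22 mm) with six round steel spokes 12 mm thick, 60 degrees apart, square to the axis, reaching 84 mm from it. One spoke is blue and lies along +z, the way the ported face looks. The spokes are the handles for turning the bar.
- port1 (a point): centre of the mouth of port 1 on the ported face, at y = -105 mm of bar_mid (ports 60 mm apart). Round hole 43 mm in diameter with a 2 mm chamfer; in it, 14 mm below the face, a stiff black rubber seat that a push of about 8 N moves up to 10 mm deeper and that stays where it is pushed. z: out of the face.
- port2 (a point): centre of the mouth of port 2 on the ported face, at y = -45 mm of bar_mid (ports 60 mm apart). Round hole 43 mm in diameter with a 2 mm chamfer; in it, 14 mm below the face, a stiff black rubber seat that a push of about 8 N moves up to 10 mm deeper and that stays where it is pushed. z: out of the face.
- port3 (a point): centre of the mouth of port 3 on the ported face, at y = 15 mm of bar_mid (ports 60 mm apart). Round hole 43 mm in diameter with a 2 mm chamfer; in it, 14 mm below the face, a stiff black rubber seat that a push of about 8 N moves up to 10 mm deeper and that stays where it is pushed. z: out of the face.
- port4 (a point): centre of the mouth of port 4 on the ported face, at y = 75 mm of bar_mid (ports 60 mm apart). Round hole 43 mm in diameter with a 2 mm chamfer; in it, 14 mm below the face, a stiff black rubber seat that a push of about 8 N moves up to 10 mm deeper and that stays where it is pushed. z: out of the face.
- cap1: white PVC port cap with a brass stem (all alike; 3 or 4 present), upright on the cart, 54 mm tall, 150 g. Brass stem 40 mm in diameter, 22 mm long, foot 35 mm; flange 52 mm in diameter, 6 mm thick; knob 26 mm in diameter, 26 mm high, grey dot on top. Origin: underside centre of the stem; z up through the knob. Just set in a port its flange stands 8 mm off the face; fully home it lies on the face.
- cap2: white PVC port cap with a brass stem (all alike; 3 or 4 present), upright on the cart, 54 mm tall, 150 g. Brass stem 40 mm in diameter, 22 mm long, foot 35 mm; flange 52 mm in diameter, 6 mm thick; knob 26 mm in diameter, 26 mm high, grey dot on top. Origin: underside centre of the stem; z up through the knob. Just set in a port its flange stands 8 mm off the face; fully home it lies on the face.
- cap3: white PVC port cap with a brass stem (all alike; 3 or 4 present), upright on the cart, 54 mm tall, 150 g. Brass stem 40 mm in diameter, 22 mm long, foot 35 mm; flange 52 mm in diameter, 6 mm thick; knob 26 mm in diameter, 26 mm high, grey dot on top. Origin: underside centre of the stem; z up through the knob. Just set in a port its flange stands 8 mm off the face; fully home it lies on the face.
- cap4: white PVC port cap with a brass stem (all alike; 3 or 4 present), upright on the cart, 54 mm tall, 150 g. Brass stem 40 mm in diameter, 22 mm long, foot 35 mm; flange 52 mm in diameter, 6 mm thick; knob 26 mm in diameter, 26 mm high, grey dot on top. Origin: underside centre of the stem; z up through the knob. Just set in a port its flange stands 8 mm off the face; fully home it lies on the face.
- valve: bystander: brass sprinkler valve about 104 x 60 x 101 mm, loose. Origin: underside centre.
- tee: bystander: white PVC pipe tee about 112 x 88 x 52 mm, loose. Origin: under the middle of its straight run.
- gauge: bystander: chrome pressure gauge lying face up, 72 mm in diameter, 30 mm thick, brass stem to its -x side, loose. Origin: underside centre.
- wrench: bystander: aluminium wrench 180 mm long lying flat along its x axis, loose.
There are look-alikes about, which are no part of the job. What is shaped like the cap4 but brown, green or pink is not meant.

How it is judged:
By the outcome, as a careful person would: the job done as asked, in the order asked, and still so for the second after the job is handed in, with the robot touching nothing.
Of cap1, cap2, cap3, cap4 only 3 to 4 are there at a start; the rules pass over those that are not, and their reading is None.
At some moment in a run one of cap1, cap2, cap3, cap4 may be knocked a few centimetres aside while the robot is not near it.
It also fails if it takes over 208 s, if anything falls off the work surface, if the arm or the gripper's body presses on something with over 40 N, if the wrist force passes 120 N, or if a joint passes its speed limit or range.

## Working session

There is one attempt and no reset: what is moved stays moved. The work goes in short steps, Python scripts to look and compute and a shell command to move; the robot and the scene stay as the last step left them, time stands still between calls to the robot, and variables do not carry over. Pictures are saved under pics/ and viewed, about 12 in all and at most 16, crops included, and the job is handed in when it is done.

```bash
ls; mkdir -p pics; cat > h.py <<'E'
from bench import r
import numpy as np, cv2
from scipy.spatial.transform import Rotation as Ro
def shot(n):
    c=r.camera(n); np.savez('%s.npz'%n,**c); return c
def load(n): return dict(np.load('%s.npz'%n))
def world(c,u,v,z=None):
    d=c['range_z'][int(v),int(u)] if z is None else z
    p=np.linalg.inv(c['K'])@[u,v,1]*d
    return c['R'].T@(p-c['t'])
def cloud(c):
    v,u=np.mgrid[:400,:640]; d=c['range_z']
    p=np.stack([u,v,np.ones_like(u)],-1)@np.linalg.inv(c['K']).T*d[...,None]
    return (p-c['t'])@c['R']
def rayz(c,u,v,z):
    o=-c['R'].T@c['t']; d=c['R'].T@np.linalg.inv(c['K'])@[u,v,1]
    return o+d*(z-o[2])/d[2]
def proj(c,X):
    p=c['K']@(c['R']@np.array(X)+c['t']); return p[:2]/p[2]
def save(c,f,box=None,s=1):
    im=c['image'][...,::-1]
    if box: x0,y0,x1,y1=box; im=im[y0:y1,x0:x1]
    cv2.imwrite('pics/'+f,cv2.resize(im,None,fx=s,fy=s,interpolation=cv2.INTER_CUBIC))
def st():
    s=r.read_state(); R=Ro.from_quat(s['eef_rot']).as_matrix()
    print('t',round(s['time'],2),'pos',np.round(s['ee_pos'],4),'F',np.round(s['ft_force'],1),'w',round(float(s['width']),4)); print(np.round(R,3)); print('q',np.round(s['joint_positions'],3)); return s,R
E
python3 - <<'E'
from h import *
st(); print(r.grip_depth)
for n in('scene','top'):
    c=shot(n); save(c,n+'0.png',s=1.25); print(n,-c['R'].T@c['t'],c['R'][2])
E
```

```text
pics
t 0.0 pos [0.2511 0.5719 0.2218] F [0.5 0.8 0.1] w 0.0873
[[ 0.916 -0.001  0.402]
 [-0.402 -0.001  0.916]
 [ 0.    -1.    -0.001]]
q [-1.18   0.333 -0.065  1.461  0.022  1.35  -0.089]
0.0187
scene [0.95902989 0.30486526 0.8622798 ] [-0.49890692 -0.30488159 -0.81125773]
top [ 0.29388169 -0.00712451  1.06406717] [ 0.21558757 -0.00581273 -0.97646721]
```

View pics/scene0.png

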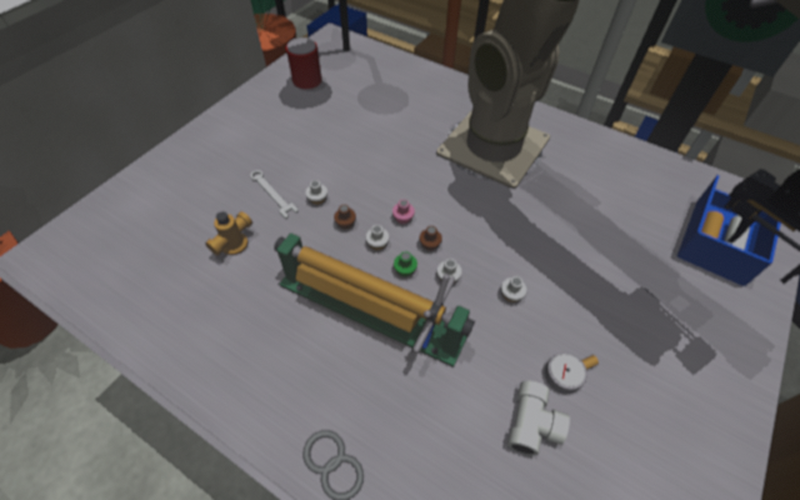

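View pics/top0.png

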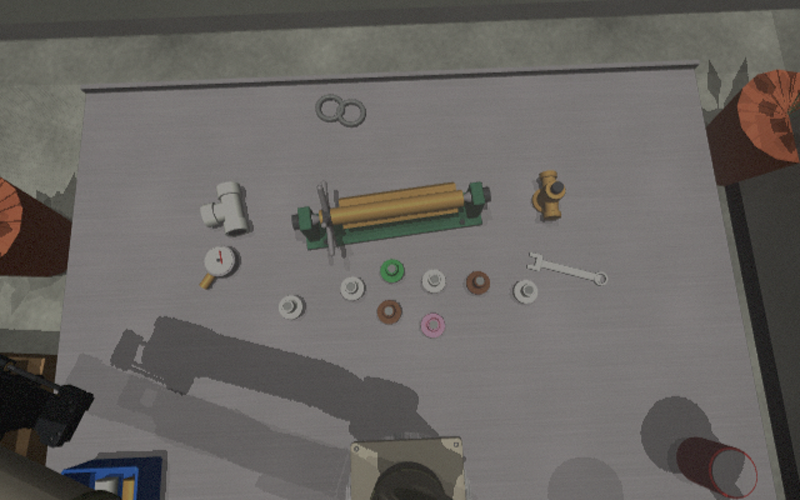

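```bash
python3 - <<'E'
from h import *
c=load('scene'); save(c,'sc1.png',(215,180,385,295),4.6)
t=load('top'); save(t,'tc1.png',(220,140,440,270),3.6)
P=cloud(t); hsv=cv2.cvtColor(t['image'],cv2.COLOR_RGB2HSV)
# caps: knob tops by depth: points z 0.045-0.062
for u,v in [(291,306),(352,288),(433,281),(526,291),(392,270),(389,311),(433,325),(478,282)]:
    u/=1.25;v/=1.25
    w=P[int(v)-14:int(v)+15,int(u)-14:int(u)+15].reshape(-1,3)
    k=w[(w[:,2]>.048)&(w[:,2]<.06)]; f=w[(w[:,2]>.022)&(w[:,2]<.034)]
    print((u,v),len(k),np.round((k.min(0)+k.max(0))/2,4),np.round(k.mean(0),4),'flange',np.round((f.min(0)+f.max(0))/2,4))
# uprights: green
g=(hsv[...,0]>50)&(hsv[...,0]<90)&(hsv[...,1]>90)
G=P[g]; G=G[G[:,0]>.45]
up=G[(G[:,2]>.112)&(G[:,2]<.13)]
for s in (up[up[:,1]>0],up[up[:,1]<0]):
    r_=cv2.minAreaRect((s[:,:2]*1000).astype(np.float32)); print('upright',len(s),s.mean(0),r_)
b=G[(G[:,2]>.006)&(G[:,2]<.018)]; print('base',cv2.minAreaRect((b[:,:2]*1000).astype(np.float32)))
E
```

```text
(232.8, 244.8) 78 [0.3979 0.2361 0.0533] [0.3976 0.2356 0.0536] flange [0.3975 0.2362 0.0281]
(281.6, 230.4) 74 [0.4321 0.1023 0.0536] [0.4322 0.1022 0.0539] flange [0.4319 0.1034 0.0282]
(346.4, 224.8) 72 [ 0.4416 -0.0762  0.0539] [ 0.4412 -0.0753  0.0539] flange [ 0.4405 -0.0762  0.0278]
(420.8, 232.8) 77 [ 0.4101 -0.2731  0.0544] [ 0.4093 -0.2727  0.0542] flange [ 0.4097 -0.273   0.0282]
(313.6, 216.0) 69 [0.4671 0.0145 0.0542] [0.4668 0.0145 0.0541] flange [0.4672 0.0151 0.0277]
(311.2, 248.8) 76 [0.3784 0.0244 0.0538] [0.378  0.0243 0.0538] flange [0.3781 0.0239 0.0277]
(346.4, 260.0) 76 [ 0.346  -0.0682  0.0539] [ 0.3459 -0.0677  0.0542] flange [ 0.3461 -0.0685  0.0278]
(382.4, 225.6) 76 [ 0.4336 -0.1716  0.0529] [ 0.433  -0.1709  0.0534] flange [ 0.4332 -0.171   0.0283]
upright 0 [nan nan nan] ((0.0, 0.0), (0.0, 0.0), 0.0)
upright 0 [nan nan nan] ((0.0, 0.0), (0.0, 0.0), 0.0)
base ((0.0, 0.0), (0.0, 0.0), 0.0)<stdin>:16: RuntimeWarning: Mean of empty slice.
  ret = um.true_divide(
```

View pics/sc1.png

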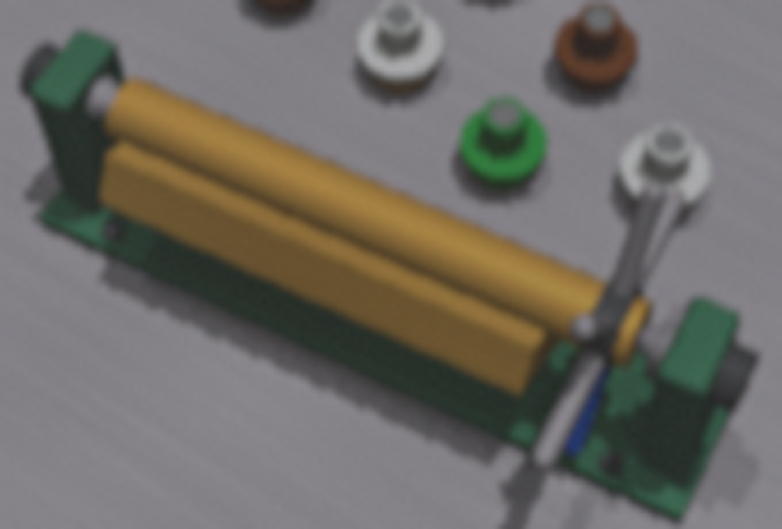

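View pics/tc1.png

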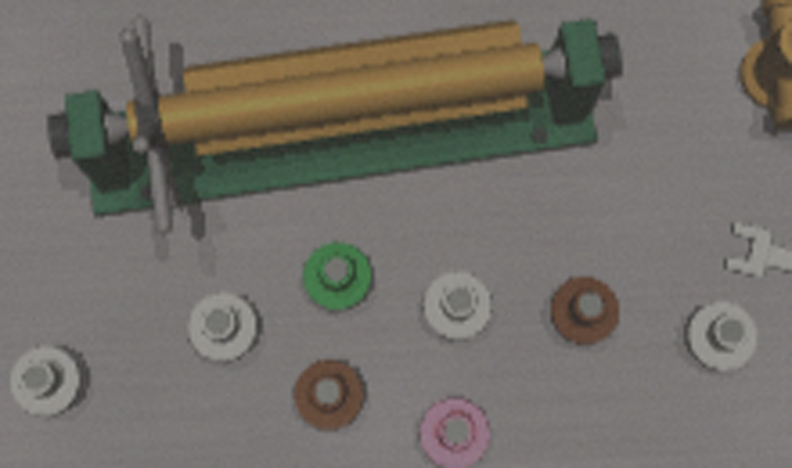

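```bash
cat > bar.py <<'E'
from h import *
def stand(c):
    P=cloud(c); im=c['image'].astype(int); g=(im[...,1]>im[...,0]*1.35)&(im[...,1]>im[...,2]*1.1)
    m=g&(P[...,0]>.48)&(P[...,0]<.72)&(abs(P[...,1])<.35)
    s=P[m]; up=s[(s[:,2]>.112)&(s[:,2]<.128)]
    out=[]
    for q in (up[up[:,1]>0],up[up[:,1]<0]): out.append((q.min(0)+q.max(0))/2); print('up',len(q),np.round(q.mean(0),4),np.round(cv2.minAreaRect((q[:,:2]*1000).astype(np.float32)),1) if 0 else cv2.minAreaRect((q[:,:2]*1000).astype(np.float32)))
    b=s[(s[:,2]<.016)&(s[:,2]>.006)]; print('base',len(b),cv2.minAreaRect((b[:,:2]*1000).astype(np.float32)))
E
python3 - <<'E'
from bar import *
for n in('top','scene'): print(n); stand(load(n))
E
```

```text
top
up 148 [0.5677 0.1875 0.1199] ((568.7041625976562, 188.2272186279297), (47.175025939941406, 23.342226028442383), 6.697941303253174)
up 139 [ 0.6068 -0.1702  0.1199] ((607.1867065429688, -170.18862915039062), (45.48750686645508, 21.783235549926758), 6.180492401123047)
base 712 ((563.89794921875, 6.348876953125), (42.67619323730469, 396.5574951171875), 8.205840110778809)
scene
up 208 [0.5722 0.1902 0.1212] ((570.6689453125, 189.6319122314453), (46.446773529052734, 23.694801330566406), 6.1860785484313965)
up 159 [ 0.6098 -0.1664  0.1211] ((608.7652587890625, -167.83702087402344), (44.54582595825195, 23.36684226989746), 5.695911884307861)
base 439 ((555.1337280273438, 8.0054931640625), (144.46194458007812, 393.9814758300781), 5.95233678817749)
```

```bash
cat >> bar.py <<'E'
M=np.array([.5888,.010,.100]); yaw=np.radians(6.14)
SR=np.array([[np.cos(yaw),-np.sin(yaw),0],[np.sin(yaw),np.cos(yaw),0],[0,0,1]])  # cols: stand x,y,z in world
def local(c): return (cloud(c)-M)@SR
def spokes(c):
    L=local(c); m=(abs(L[...,1]-.135)<.012)&(np.hypot(L[...,0],L[...,2])<.095)&(np.hypot(L[...,0],L[...,2])>.03)&(L[...,2]>-.08)
    q=L[m]; a=np.degrees(np.arctan2(q[:,0],q[:,2]))%360
    im=c['image'][m].astype(int); bl=im[:,2]>im[:,0]*1.4
    h,_=np.histogram(a,36,(0,360)); print('spoke hist',h.tolist()); print('blue angles',np.median(a[bl]) if bl.any() else None,bl.sum(),'fold60 mean',(np.degrees(np.angle(np.exp(1j*np.radians(a*6)).mean()))/6)%60)
def sec(c,y0=-.13,y1=.1):
    L=local(c); im=c['image'].astype(int); m=(L[...,1]>y0)&(L[...,1]<y1)&(np.hypot(L[...,0],L[...,2])<.06)&(im[...,0]>im[...,2]*1.5)
    return L[m]
E
python3 - <<'E'
from bar import *
import matplotlib
E
python3 - <<'E'
from bar import *
I=np.full((500,700,3),255,np.uint8)
for n,col in(('top',(0,0,255)),('scene',(255,0,0))):
    c=load(n); spokes(c); q=sec(c)
    for x,_,z in q: cv2.circle(I,(int(250+x*3500),int(250-z*3500)),1,col,-1)
    ar=q[(np.hypot(q[:,0],q[:,2])<.021)&(q[:,2]>0)]
    s=np.c_[2*ar[:,0],2*ar[:,2],np.ones(len(ar))]; sol=np.linalg.lstsq(s,ar[:,0]**2+ar[:,2]**2,rcond=None)[0]; print('arbor centre',sol[:2],np.sqrt(sol[2]+sol[0]**2+sol[1]**2))
    L=local(c); im=c['image'].astype(int)
    fl=q[(q[:,0]>.026)&(q[:,0]<.05)]
    print(len(fl))
cv2.circle(I,(250,250),63,(0,0,0),1)
cv2.imwrite('pics/sec.png',I)
E
```

```text
spoke hist [0, 3, 71, 15, 0, 0, 0, 0, 42, 10, 0, 0, 0, 0, 0, 0, 0, 0, 0, 0, 0, 27, 6, 0, 0, 0, 0, 84, 12, 0, 0, 0, 3, 34, 2, 0]
blue angles None 0 fold60 mean 32.652120393376876
arbor centre [-0.00062649  0.00026989] 0.01780135609584446
317
spoke hist [0, 2, 25, 18, 0, 0, 0, 8, 108, 14, 0, 0, 0, 0, 31, 19, 0, 0, 0, 0, 0, 0, 0, 0, 0, 0, 0, 51, 18, 0, 0, 0, 0, 120, 7, 0]
blue angles 149.36361861888662 47 fold60 mean 32.05462347914151
arbor centre [-0.00082877  0.00211204] 0.01710748597736071
1067Traceback (most recent call last):
  File "<stdin>", line 2, in <module>
ModuleNotFoundError: No module named 'matplotlib'
```

View pics/sec.png

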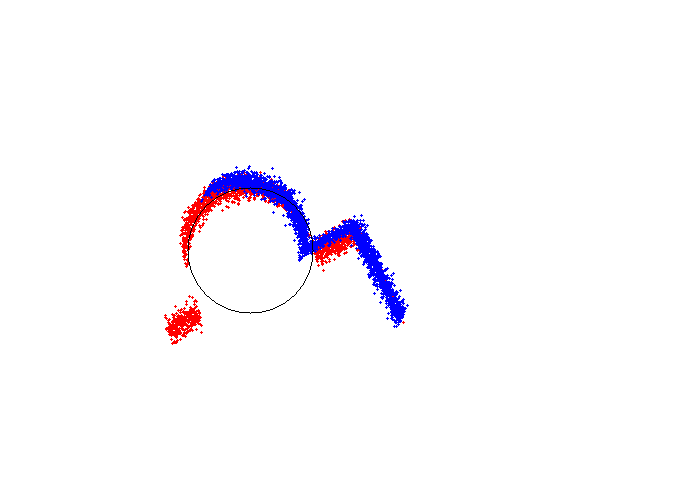

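```bash
cat >> bar.py <<'E'
TR=np.c_[-SR[:,1],[0,0,-1],SR[:,0]]
def go(T,loc=True):
    "print tool-axis shift to target (stand-local about bar mid, or world) and turn to ideal orientation"
    s,R=st(); T=np.array(T,float)
    if loc: T=M+SR@T
    print('local now',np.round(SR.T@(s['ee_pos']-M),4),'shift mm',np.round(R.T@(T-s['ee_pos'])*1000,1),'turn',np.round(Ro.from_matrix(R.T@TR).as_rotvec(degrees=True),2))
E
python3 -m jog '[[0,-0.005,0,0,6.69,0],[0,-0.005,0,0,6.69,0],[0,-0.005,0,0,6.69,0],[0,-0.005,0,0,6.69,0],[0,-0.005,0,0,6.69,0],[0,-0.005,0,0,6.69,0],[0,-0.005,0,0,6.69,0],[0,-0.005,0,0,6.69,0],[0,-0.005,0,0,6.69,0]]' -1 20
python3 -c "
from bar import *
go([.08,.135,.15])"
```

```text
time: 0.85
ee_pos: [0.2503, 0.5694, 0.2626]
eef_rot: [0.519, -0.483, 0.486, -0.511]
ft_force: [0.4, 0.3, 0.4]
width: 0.0349
t 0.85 pos [0.2503 0.5694 0.2626] F [0.4 0.3 0.4] w 0.0349
[[ 0.061 -0.005  0.998]
 [-0.998 -0.012  0.061]
 [ 0.011 -1.    -0.005]]
q [-1.293  0.316  0.081  1.401 -0.026  1.438 -1.15 ]
local now [-0.2767  0.5924  0.1626] shift mm [440.4  15.6 377.3] turn [ 0.32 -2.63  0.65]
```

```bash
python3 -m jog '[[0.0295,0.001,0.0255,0.3,-2.6,0.6],[0.0295,0.001,0.0255,0,0,0],[0.0295,0.001,0.0255,0,0,0],[0.0295,0.001,0.0255,0,0,0],[0.0295,0.001,0.0255,0,0,0],[0.0295,0.001,0.0255,0,0,0],[0.0295,0.001,0.0255,0,0,0],[0.0295,0.001,0.0255,0,0,0],[0.0295,0.001,0.0255,0,0,0],[0.0295,0.001,0.0255,0,0,0],[0.0295,0.001,0.0255,0,0,0],[0.0295,0.001,0.0255,0,0,0]]'
python3 -c "
from bar import *
go([.08,.135,.12])"
```

```text
time: 1.85
ee_pos: [0.591, 0.2393, 0.2454]
eef_rot: [0.529, -0.473, 0.47, -0.525]
ft_force: [0.0, 0.2, 0.1]
width: 0.0004
t 1.85 pos [0.591  0.2393 0.2454] F [0.  0.2 0.1] w 0.0004
[[ 0.11  -0.008  0.994]
 [-0.994 -0.001  0.11 ]
 [-0.    -1.    -0.008]]
q [-0.712  0.362  0.343  1.401 -0.123  1.407 -0.258]
local now [0.0267 0.2278 0.1454] shift mm [93.  25.  53.1] turn [ 0.44  0.2  -0.01]
```

```bash
python3 -m jog '[[0.031,0,0.019,0.4,0,0],[0.031,0,0.019,0,0,0],[0.031,0,0.018,0,0,0],[0,0.02,0,0,0,0],[0,0.02,0,0,0,0],[0,0.02,0,0,0,0],[0,0.02,0,0,0,0],[0,0.015,0,0,0,0],[0,0,0,0,0,0]]'
python3 -c "
from bar import *
go([.08,.135,.047])"
```

```text
time: 2.6
ee_pos: [0.6644, 0.1324, 0.1418]
eef_rot: [0.526, -0.475, 0.477, -0.52]
ft_force: [0.1, 1.0, -0.8]
width: -0.0
t 2.6 pos [0.6644 0.1324 0.1418] F [ 0.1  1.  -0.8] w -0.0
[[ 0.094 -0.003  0.996]
 [-0.996 -0.009  0.094]
 [ 0.009 -1.    -0.004]]
q [-0.533  0.516  0.375  1.421 -0.183  1.245 -0.049]
local now [0.0882 0.1136 0.0418] shift mm [-21.2  -5.3  -8.5] turn [ 0.22 -0.77  0.49]
```

```bash
python3 -m jog '[[-0.011,-0.003,0,0.2,-0.7,0.5],[-0.01,-0.002,-0.003,0,0,0],[0,0,0,0,0,0],[0,0,0,0,0,0]]'
python3 -c "
from bar import *
go([-.03,.135,.047])"
```

```text
time: 2.93
ee_pos: [0.6589, 0.1561, 0.1489]
eef_rot: [-0.526, 0.473, -0.472, 0.527]
ft_force: [-0.2, -0.8, 0.5]
width: 0.0006
t 2.93 pos [0.6589 0.1561 0.1489] F [-0.2 -0.8  0.5] w 0.0006
[[ 0.108 -0.     0.994]
 [-0.994  0.002  0.108]
 [-0.002 -1.     0.   ]]
q [-0.558  0.505  0.365  1.419 -0.185  1.251 -0.068]
local now [0.0853 0.1377 0.0489] shift mm [   2.6    1.9 -115.3] turn [-0.    0.06 -0.09]
```

Sweep toward −x.

```bash
python3 -m jog '[[0.002,0.001,-0.012,0,0,0],[0,0,-0.012,0,0,0],[0,0,-0.012,0,0,0],[0,0,-0.012,0,0,0],[0,0,-0.012,0,0,0],[0,0,-0.012,0,0,0],[0,0,-0.012,0,0,0],[0,0,-0.012,0,0,0],[0,0,-0.01,0,0,0],[0,0,-0.008,0,0,0],[0,0,0,0,0,0]]'
python3 -c "
from bar import *
go([-.03,.135,.047]); c=shot('scene'); spokes(c); spokes(shot('top'))"
```

```text
time: 3.85
ee_pos: [0.5638, 0.1464, 0.1681]
eef_rot: [-0.508, 0.459, -0.483, 0.546]
ft_force: [-0.1, -0.1, 0.1]
width: 0.0007
t 3.85 pos [0.5638 0.1464 0.1681] F [-0.1 -0.1  0.1] w 0.0007
[[ 0.111  0.061  0.992]
 [-0.994  0.017  0.11 ]
 [-0.01  -0.998  0.063]]
q [-0.654  0.23   0.368  1.729 -0.089  1.136 -0.151]
local now [-0.0103  0.1383  0.0681] shift mm [  3.4  19.8 -21. ] turn [-3.6   0.21 -0.59]
spoke hist [0, 0, 10, 47, 3, 0, 0, 0, 22, 108, 0, 0, 0, 0, 0, 47, 2, 0, 0, 0, 0, 0, 0, 0, 0, 0, 0, 1, 1, 0, 0, 0, 0, 0, 0, 0]
blue angles 93.82691142544772 136 fold60 mean 34.22408761599766
spoke hist [0, 0, 0, 0, 0, 0, 0, 0, 0, 0, 0, 0, 0, 0, 0, 0, 0, 0, 0, 0, 0, 0, 0, 0, 0, 0, 0, 0, 0, 0, 0, 0, 0, 0, 0, 0]
blue angles None 0 fold60 mean nanbar.py:16: RuntimeWarning: Mean of empty slice.
  h,_=np.histogram(a,36,(0,360)); print('spoke hist',h.tolist()); print('blue angles',np.median(a[bl]) if bl.any() else None,bl.sum(),'fold60 mean',(np.degrees(np.angle(np.exp(1j*np.radians(a*6)).mean()))/6)%60)
  ret = ret.dtype.type(ret / rcount)
```

```bash
python3 -m jog '[[0.002,-0.02,0,-3.5,0.2,-0.5],[0,-0.018,0,0,0,0],[0,0,0.02,0,0,0],[0,0,0.024,0,0,0],[0,0,0.024,0,0,0],[0,0,0.02,0,0,0],[0,0.01,0.005,0,0,0],[0,0.014,0,0,0,0],[0,0.014,0,0,0,0],[0,0.01,0,0,0,0],[0,0,0,0,0,0],[0,0,0,0,0,0]]'
python3 -c "
from bar import *
go([.085,.135,.045])"
```

```text
time: 4.95
ee_pos: [0.6578, 0.1554, 0.154]
eef_rot: [0.529, -0.474, 0.469, -0.524]
ft_force: [0.6, -0.4, -0.2]
width: 0.0002
t 4.95 pos [0.6578 0.1554 0.154 ] F [ 0.6 -0.4 -0.2] w 0.0002
[[ 0.11  -0.011  0.994]
 [-0.994 -0.001  0.11 ]
 [-0.001 -1.    -0.011]]
q [-0.562  0.508  0.374  1.406 -0.189  1.273 -0.063]
local now [0.0842 0.1372 0.054 ] shift mm [2.2 9.  0.9] turn [ 0.61  0.17 -0.04]
```

```bash
python3 -m jog '[[0.002,0.009,0,0.6,0.1,0],[0,0.002,-0.012,0,0,0],[0,0.002,-0.012,0,0,0],[0,0.002,-0.012,0,0,0],[0,0.002,-0.012,0,0,0],[0,0.002,-0.012,0,0,0],[0,0.003,-0.012,-0.5,0,0],[0,0.003,-0.012,-0.5,0,0],[0,0.003,-0.012,-0.5,0,0],[0,0.003,-0.01,-0.5,0,0],[0,0.003,-0.008,-0.5,0,0],[0,0,0,0,0,0]]'
python3 -c "
from bar import *
go([-.03,.135,.047]); c=shot('scene'); spokes(c)"
```

```text
time: 5.95
ee_pos: [0.5863, 0.1458, 0.1612]
eef_rot: [-0.501, 0.46, -0.486, 0.549]
ft_force: [0.7, 0.4, 0.3]
width: 0.001
t 5.95 pos [0.5863 0.1458 0.1612] F [0.7 0.4 0.3] w 0.001
[[ 0.104  0.073  0.992]
 [-0.994  0.026  0.103]
 [-0.018 -0.997  0.075]]
q [-0.639  0.275  0.381  1.693 -0.118  1.117 -0.123]
local now [0.0121 0.1352 0.0612] shift mm [  0.6  11.  -43. ] turn [-4.31 -0.19 -1.04]
spoke hist [5, 0, 0, 0, 17, 42, 0, 0, 0, 0, 34, 78, 0, 0, 0, 0, 0, 27, 0, 0, 0, 0, 0, 0, 0, 0, 0, 0, 0, 0, 0, 0, 0, 0, 0, 0]
blue angles 51.629987200620924 60 fold60 mean 52.1004540689784
```

```bash
python3 -m jog '[[0,0.004,-0.012,-2,0,-1],[0,0.004,-0.012,-1.5,0,0],[0,0.004,-0.012,-1,0,0],[0,0.003,-0.01,-1,0,0],[0,0,-0.006,-0.5,0,0],[0,0,0,0,0,0]]'
python3 -c "
from bar import *
go([-.03,.135,.047]); c=shot('scene'); spokes(c)"
```

```text
time: 6.5
ee_pos: [0.5455, 0.1418, 0.153]
eef_rot: [0.526, -0.476, 0.471, -0.524]
ft_force: [0.0, -0.0, -0.2]
width: 0.0006
t 6.5 pos [0.5455 0.1418 0.153 ] F [ 0.  -0.  -0.2] w 0.0006
[[ 0.102 -0.006  0.995]
 [-0.995  0.003  0.102]
 [-0.004 -1.    -0.006]]
q [-0.655  0.255  0.376  1.732 -0.106  1.179 -0.146]
local now [-0.029   0.1356  0.053 ] shift mm [ 0.7  6.1 -1. ] turn [ 0.34 -0.27 -0.21]
spoke hist [0, 2, 17, 0, 0, 0, 17, 101, 1, 0, 0, 0, 1, 68, 1, 0, 0, 0, 0, 0, 0, 0, 0, 0, 0, 0, 2, 0, 0, 0, 0, 0, 2, 0, 18, 0]
blue angles 22.436870101635627 15 fold60 mean 14.9072511308795
```

```bash
python3 -m jog '[[0,-0.02,0,0.3,-0.2,-0.2],[0,-0.025,0,0,0,0],[0,-0.02,0,0,0,0],[0,0,0.015,0,0,0],[0,0,0.02,0,0,0],[0,0,0.004,0,0,0],[0,0,0,0,0,0],[0,0,0,0,0,0]]' 0 60
python3 -c "
from bar import *
go([.01,.135,.055]); spokes(shot('scene'));c=shot('top'); save(c,'tc2.png',(220,140,440,270),3.6)"
```

```text
time: 7.22
ee_pos: [0.5835, 0.1463, 0.219]
eef_rot: [0.529, -0.474, 0.471, -0.524]
ft_force: [0.4, 0.9, -0.4]
width: 0.0413
t 7.22 pos [0.5835 0.1463 0.219 ] F [ 0.4  0.9 -0.4] w 0.0413
[[ 0.107 -0.008  0.994]
 [-0.994 -0.002  0.107]
 [ 0.001 -1.    -0.009]]
q [-0.637  0.295  0.391  1.544 -0.115  1.334 -0.126]
local now [0.0093 0.1361 0.119 ] shift mm [ 1.1 64.   1.3] turn [0.49 0.03 0.07]
spoke hist [0, 0, 8, 0, 0, 0, 22, 96, 1, 0, 0, 0, 1, 68, 1, 0, 0, 0, 0, 0, 0, 0, 0, 0, 0, 0, 2, 0, 0, 0, 0, 0, 0, 0, 0, 0]
blue angles 23.42443656436013 6 fold60 mean 14.603667204623052
```

View pics/tc2.png

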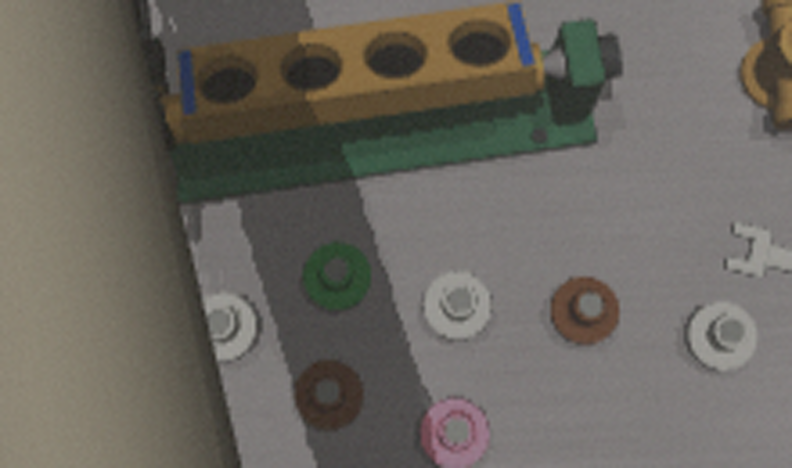

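The ported face with its blue bands (top crop, about (185,80) and (520,35)) now looks nearly up, with some 15° left to go. I'll straddle the blue spoke and squeeze.

```bash
python3 -m jog '[[0.001,0.02,0.001,0.5,0,0],[0,0.022,0,0,0,0],[0,0.02,0,0,0,0],[0,0.004,0,0,0,0],[0,0,0,0,0,0]]'
python3 -m jog '[[0,0,-0.004,0,0,0],[0,0,-0.004,0,0,0],[0,0,-0.002,0,0,0],[0,0,0,0,0,0],[0,0,0,0,0,0],[0,0,0,0,0,0],[0,0,0,0,0,0]]' -1 40
python3 -c "
from bar import *
go([0,.135,.055])"
```

```text
time: 7.73
ee_pos: [0.5839, 0.1459, 0.153]
eef_rot: [-0.525, 0.471, -0.473, 0.528]
ft_force: [4.8, 0.3, 2.6]
width: 0.0433
time: 8.32
ee_pos: [0.5771, 0.1453, 0.1598]
eef_rot: [-0.521, 0.469, -0.475, 0.531]
ft_force: [-0.2, 0.3, -0.6]
width: 0.0115
t 8.32 pos [0.5771 0.1453 0.1598] F [-0.2  0.3 -0.6] w 0.0115
[[ 0.108  0.016  0.994]
 [-0.994  0.005  0.108]
 [-0.003 -1.     0.016]]
q [-0.64   0.303  0.382  1.661 -0.121  1.184 -0.121]
local now [0.0028 0.1357 0.0598] shift mm [ 0.8  4.7 -2.9] turn [-0.92  0.05 -0.17]
```

```bash
cat >> bar.py <<'E'
def face(c):
    L=local(c); im=c['image'].astype(int); m=(L[...,1]>-.138)&(L[...,1]<.106)&(abs(L[...,0])<.045)&(L[...,2]>.028)&(L[...,2]<.055)&(im[...,0]>im[...,2]*1.5)
    q=L[m]
    for _ in range(6):
        A=np.c_[q[:,:2],np.ones(len(q))]; s=np.linalg.lstsq(A,q[:,2],rcond=None)[0]; e=q[:,2]-A@s; q=q[abs(e)<max(2*e.std(),.0015)]
    print('face n',len(q),'angle deg',np.degrees(np.arctan(-s[0])),'ytilt',np.degrees(np.arctan(s[1])),'z0',s[2],'x ext',np.percentile(q[:,0],[1,99]),'y ext',np.percentile(q[:,1],[.5,99.5]))
E
python3 -c "
from bar import *
face(shot('top')); face(shot('scene'))"
```

```text
face n 1124 angle deg 2.9553055400214516 ytilt -0.07052968004387188 z0 0.039805660002758 x ext [-0.03019079  0.03166133] y ext [-0.13007845  0.09601084]
face n 1121 angle deg 2.8154111747280957 ytilt 0.0456269316767859 z0 0.041572437038247353 x ext [-0.03045448  0.03101923] y ext [-0.12830741  0.06833296]
```

Consistent: 2.9° left. I'll move the gripped spoke 3 mm in −x and level the tool.

```bash
python3 -m jog '[[0.001,0.001,-0.002,-0.5,0,0],[0,0,-0.0015,-0.4,0,0],[0,0,0,0,0,0],[0,0,0,0,0,0]]'
python3 -c "
from bar import *
go([0,.135,.055]);face(shot('top')); face(shot('scene'))"
```

```text
time: 8.75
ee_pos: [0.5749, 0.1451, 0.1599]
eef_rot: [-0.525, 0.473, -0.471, 0.528]
ft_force: [0.3, -0.1, 1.6]
width: 0.0109
t 8.75 pos [0.5749 0.1451 0.1599] F [ 0.3 -0.1  1.6] w 0.0109
[[ 0.109  0.002  0.994]
 [-0.994  0.005  0.109]
 [-0.005 -1.     0.003]]
q [-0.636  0.308  0.382  1.655 -0.126  1.199 -0.117]
local now [0.0006 0.1358 0.0599] shift mm [ 0.8  4.9 -0.6] turn [-0.15  0.1  -0.26]
face n 1130 angle deg 1.2749236674387083 ytilt -0.0038552121728784076 z0 0.03992499253485106 x ext [-0.03125463  0.03066421] y ext [-0.13003183  0.0958036 ]
face n 1122 angle deg 1.2509849669196318 ytilt 0.06026903286327593 z0 0.04148471886683766 x ext [-0.03123788  0.02983805] y ext [-0.12813403  0.07010054]
```

```bash
python3 -m jog '[[0,0,-0.0018,-0.3,0,0],[0,0,0,0,0,0],[0,0,0,0,0,0]]'
python3 -c "
from bar import *
go([0,.135,.055]);face(shot('top')); face(shot('scene'))"
```

```text
time: 9.1
ee_pos: [0.5738, 0.1449, 0.1601]
eef_rot: [-0.526, 0.473, -0.471, 0.527]
ft_force: [0.9, 0.4, 0.7]
width: 0.0106
t 9.1 pos [0.5738 0.1449 0.1601] F [0.9 0.4 0.7] w 0.0106
[[ 0.109 -0.001  0.994]
 [-0.994  0.004  0.109]
 [-0.005 -1.    -0.001]]
q [-0.636  0.308  0.382  1.654 -0.126  1.203 -0.116]
local now [-0.0005  0.1358  0.0601] shift mm [0.8 5.1 0.5] turn [ 0.04  0.09 -0.26]
face n 1124 angle deg 0.3101795432162147 ytilt -0.068160236441217 z0 0.039806223290886 x ext [-0.03169987  0.0298875 ] y ext [-0.13025434  0.09575342]
face n 1109 angle deg 0.42485520617437034 ytilt 0.07584810299255344 z0 0.04155969105977736 x ext [-0.03166154  0.02952005] y ext [-0.12813598  0.07050105]
```

```bash
python3 -m jog '[[0,0,-0.0008,0,0,0],[0,0,0,0,0,0]]'
python3 -m jog '[[0,0,0,0,0,0],[0,0,0,0,0,0],[0,0,0,0,0,0],[0,-0.02,0,0,0,0],[0,-0.03,0,0,0,0],[0,-0.03,0,0,0,0],[0,-0.02,0,0,0,0],[-0.03,0,-0.02,0,0,0],[-0.03,0,-0.03,0,0,0],[-0.03,0,-0.03,0,0,0],[-0.03,0,-0.03,0,0,0],[0,0,0,0,0,0]]' 0 20
python3 - <<'E'
from bar import *
st()
for n in('top','scene'):
    c=shot(n); face(c)
    L=local(c); im=c['image'].astype(int)
    # flange/hole: pixel ray to face plane, dark pixels
    o=-c['R'].T@c['t']; v,u=np.mgrid[:400,:640]; d=np.stack([u,v,np.ones_like(u)],-1)@np.linalg.inv(c['K']).T@c['R']
    X=o+d*((.140-o[2])/d[...,2])[...,None]; F=(X-M)@SR
    for k,y in enumerate([-.105,-.045,.015,.075]):
        m=(np.hypot(F[...,0],F[...,1]-y)<.029)&(L[...,2]<.034)
        q=F[m]; print('port',k+1,len(q),np.round((q.min(0)+q.max(0))/2*1000,1)[:2],np.round(q.mean(0)*1000,1)[:2])
    P=cloud(c)
    for x0,y0 in [(.3976,.236),(.432,.1025),(.441,-.076),(.4097,-.273)]:
        w=P[(np.hypot(P[...,0]-x0,P[...,1]-y0)<.05)]
        k=w[(w[:,2]>.047)&(w[:,2]<.06)]
        if len(k): print('cap',np.round((k.min(0)+k.max(0))/2,4),len(k))
save(load('top'),'t3.png',(180,120,460,290),2.8)
E
```

```text
time: 9.37
ee_pos: [0.5737, 0.145, 0.1601]
eef_rot: [-0.525, 0.473, -0.471, 0.528]
ft_force: [-0.4, -0.7, 1.0]
width: 0.0107
time: 10.37
ee_pos: [0.4444, 0.2514, 0.263]
eef_rot: [0.527, -0.476, 0.472, -0.522]
ft_force: [0.2, 1.2, -1.1]
width: 0.0436
t 10.37 pos [0.4444 0.2514 0.263 ] F [ 0.2  1.2 -1.1] w 0.0436
[[ 0.101 -0.01   0.995]
 [-0.995 -0.001  0.101]
 [-0.    -1.    -0.01 ]]
q [-0.859  0.058  0.271  1.703 -0.021  1.392 -0.483]
face n 1149 angle deg 0.26866095137219365 ytilt -0.052115030972846435 z0 0.03980067900319775 x ext [-0.03193561  0.03003389] y ext [-0.12993076  0.09569874]
port 1 202 [  -2.2 -105.4] [  -2.  -105.5]
port 2 208 [ -1.7 -45.7] [ -2. -46.]
port 3 202 [-2.1 13.5] [-2.  13.9]
port 4 211 [-2.  73.9] [-1.9 73.7]
cap [0.3981 0.2365 0.0539] 78
cap [0.432  0.1022 0.0528] 74
cap [ 0.4402 -0.0762  0.0541] 74
cap [ 0.4102 -0.2735  0.0547] 78
face n 1241 angle deg 0.27257940079033044 ytilt 0.008695559687836663 z0 0.04155961316299716 x ext [-0.03208846  0.02927313] y ext [-0.12783571  0.09593965]
port 1 188 [  -0.9 -104.1] [  -0.7 -104. ]
port 2 194 [ -0.4 -44.4] [ -0.3 -44.4]
port 3 204 [-1.1 15.8] [-0.3 15.9]
port 4 221 [-0.7 75.5] [-0.5 75.4]
cap [0.3971 0.2368 0.0533] 84
cap [0.4329 0.1034 0.0529] 75
cap [ 0.4411 -0.075   0.0532] 70
cap [ 0.4092 -0.2725  0.0535] 61
```

View pics/t3.png

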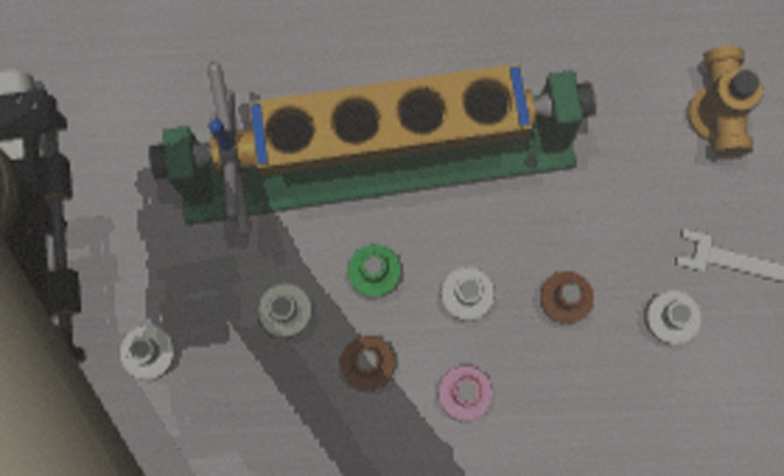

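The four white caps, at (147,350), (285,308), (467,292) and (674,315), are still in place. The look-alikes are green (374,268), brown (367,360), brown (567,296) and pink (466,390), so I'm leaving those. The face is up at 0.27°. First cap is A, going to port 4.

```bash
python3 -c "
from bar import *
go([.3977,.2365,.12],False)"
```

```text
t 10.47 pos [0.4488 0.2467 0.263 ] F [ 0.8 -0.5  0. ] w 0.0435
[[ 0.096 -0.008  0.995]
 [-0.995 -0.002  0.096]
 [ 0.002 -1.    -0.008]]
q [-0.855  0.061  0.278  1.7   -0.019  1.391 -0.477]
local now [-0.1139  0.2503  0.163 ] shift mm [  5.  143.5 -50.7] turn [ 0.47 -0.64  0.09]
```

```bash
python3 -m jog '[[0.003,0.02,-0.02,0.4,-0.6,0],[0.002,0.03,-0.02,0,0,0],[0,0.035,-0.011,0,0,0],[0,0.03,0,0,0,0],[0,0.025,0,0,0,0],[0,0,0,0,0,0],[0,0,0,0,0,0]]'
python3 -c "
from bar import *
go([.3977,.2365,.031],False)"
```

```text
time: 11.05
ee_pos: [0.4017, 0.2293, 0.1194]
eef_rot: [0.523, -0.475, 0.477, -0.523]
ft_force: [-0.4, 0.5, 0.9]
width: 0.0436
t 11.05 pos [0.4017 0.2293 0.1194] F [-0.4  0.5  0.9] w 0.0436
[[ 0.095  0.002  0.995]
 [-0.995 -0.002  0.095]
 [ 0.003 -1.     0.002]]
q [-0.866  0.058  0.255  2.015 -0.013  1.07  -0.51 ]
local now [-0.1626  0.238   0.0194] shift mm [-7.8 88.3 -3.4] turn [-0.09 -0.68  0.15]
```

```bash
python3 -m jog '[[-0.004,0.02,-0.002,0,-0.6,0],[-0.004,0.025,-0.001,0,0,0],[0,0.015,0,0,0,0],[0,0,0,0,0,0],[0,0,0,0,0,0]]'
python3 -c "
from bar import *
go([.3977,.2365,.031],False)"
```

```text
time: 11.47
ee_pos: [0.4053, 0.2374, 0.0654]
eef_rot: [-0.521, 0.473, -0.476, 0.527]
ft_force: [0.0, 0.3, 0.8]
width: 0.0435
t 11.47 pos [0.4053 0.2374 0.0654] F [0.  0.3 0.8] w 0.0435
[[ 0.099  0.009  0.995]
 [-0.995  0.002  0.099]
 [-0.001 -1.     0.01 ]]
q [-0.865  0.142  0.251  2.056 -0.039  0.939 -0.494]
local now [-0.1581  0.2457 -0.0346] shift mm [ 0.2 34.4 -8. ] turn [-0.55 -0.43 -0.07]
```

```bash
python3 -m jog '[[0,0,-0.008,-0.5,-0.4,0],[0,0.012,-0.001,0,0,0],[0,0.012,-0.001,0,0,0],[0,0.009,0,0,0,0],[0,0,0,0,0,0],[0,0,0,0,0,0]]'
python3 -c "
from bar import *
go([.3977,.2365,.031],False)"
```

```text
time: 11.97
ee_pos: [0.3986, 0.2385, 0.0382]
eef_rot: [-0.522, 0.473, -0.473, 0.529]
ft_force: [0.3, 0.5, -0.1]
width: 0.0436
t 11.97 pos [0.3986 0.2385 0.0382] F [ 0.3  0.5 -0.1] w 0.0436
[[ 0.106  0.006  0.994]
 [-0.994  0.008  0.106]
 [-0.007 -1.     0.007]]
q [-0.863  0.175  0.244  2.089 -0.058  0.874 -0.479]
local now [-0.1646  0.2475 -0.0618] shift mm [ 1.9  7.1 -1.2] turn [-0.41 -0.07 -0.4 ]
```

```bash
python3 -m jog '[[0.001,0.006,-0.001,-0.4,0,-0.4],[0.001,0.003,-0.001,0,0,0],[0,0,0,0,0,0]]'
python3 -m jog '[[0,0,0,0,0,0],[0,0,0,0,0,0],[0,0,0,0,0,0],[0,0,0,0,0,0],[0,0,0,0,0,0]]' -1 35
python3 -c "
from bar import *
go([.3977,.2365,.031],False)"
```

```text
time: 12.22
ee_pos: [0.3972, 0.2364, 0.0293]
eef_rot: [0.526, -0.473, 0.473, -0.526]
ft_force: [-0.1, -0.1, -0.1]
width: 0.0439
time: 12.63
ee_pos: [0.3973, 0.2365, 0.0295]
eef_rot: [0.526, -0.473, 0.473, -0.526]
ft_force: [0.6, -0.2, -1.4]
width: 0.0253
t 12.63 pos [0.3973 0.2365 0.0295] F [ 0.6 -0.2 -1.4] w 0.0253
[[ 0.106  0.     0.994]
 [-0.994 -0.     0.106]
 [ 0.    -1.     0.   ]]
q [-0.862  0.192  0.244  2.092 -0.06   0.864 -0.477]
local now [-0.1662  0.2456 -0.0705] shift mm [ 0.  -1.5  0.4] turn [-0.01 -0.07  0.02]
```

```bash
python3 -m jog '[[0,-0.015,0,0,0,0],[0,-0.03,0,0,0,0],[0,-0.035,0,0,0,0],[0,-0.035,0,0,0,0],[0,-0.035,0,0,0,0],[0,-0.02,0,0,0,0],[0,0,0,0,0,0]]'
python3 -c "
from bar import *
go([-.0012,.075,.1])"
```

```text
time: 13.22
ee_pos: [0.3949, 0.2343, 0.2051]
eef_rot: [0.528, -0.473, 0.473, -0.523]
ft_force: [0.0, -0.0, -0.9]
width: 0.025
t 13.22 pos [0.3949 0.2343 0.2051] F [ 0.  -0.  -0.9] w 0.025
[[ 0.105 -0.005  0.994]
 [-0.994 -0.005  0.105]
 [ 0.005 -1.    -0.006]]
q [-0.886 -0.029  0.246  1.909  0.009  1.268 -0.537]
local now [-0.1688  0.2438  0.1051] shift mm [168.5   5.  168. ] turn [ 0.32 -0.1   0.28]
```

```bash
python3 -m jog '[[0.02,0,0.018,0.3,0,0.3],[0.025,0,0.025,0,0,0],[0.025,0,0.025,0,0,0],[0.025,0,0.025,0,0,0],[0.025,0,0.025,0,0,0],[0.02,0,0.025,0,0,0],[0.012,0,0.012,0,0,0],[0,0,0,0,0,0],[0,0,0,0,0,0],[0,0,0,0,0,0]]'
python3 -c "
from bar import *
go([-.0012,.075,.085])"
```

```text
time: 14.05
ee_pos: [0.5692, 0.094, 0.1981]
eef_rot: [0.529, -0.472, 0.471, -0.526]
ft_force: [0.3, -0.3, -1.6]
width: 0.0253
t 14.05 pos [0.5692 0.094  0.1981] F [ 0.3 -0.3 -1.6] w 0.0253
[[ 0.111 -0.004  0.994]
 [-0.994 -0.002  0.111]
 [ 0.002 -1.    -0.004]]
q [-0.629  0.253  0.458  1.646 -0.115  1.274 -0.038]
local now [-0.0105  0.0857  0.0981] shift mm [10.7 13.   9.3] turn [0.25 0.24 0.09]
```

```bash
python3 -m jog '[[0.006,0.006,0.005,0.2,0.2,0.1],[0.005,0.006,0.004,0,0,0],[0,0,0,0,0,0],[0,0,0,0,0,0]]'
python3 -c "
from bar import *
go([-.0012,.075,.065])"
```

```text
time: 14.38
ee_pos: [0.5778, 0.0864, 0.1837]
eef_rot: [0.527, -0.472, 0.47, -0.527]
ft_force: [-0.2, 0.9, -0.2]
width: 0.0251
t 14.38 pos [0.5778 0.0864 0.1837] F [-0.2  0.9 -0.2] w 0.0251
[[ 0.112 -0.003  0.994]
 [-0.994  0.002  0.112]
 [-0.002 -1.    -0.002]]
q [-0.609  0.28   0.461  1.647 -0.132  1.248 -0.008]
local now [-0.0028  0.0771  0.0837] shift mm [ 2.2 18.7  1.6] turn [ 0.14  0.29 -0.12]
```

```bash
python3 -m jog '[[0.002,0.002,0.0015,0.1,0.3,-0.1],[0.0005,0.004,0,0,0,0],[0,0.004,0,0,0,0],[0,0,0,0,0,0]]'
python3 -c "
from bar import *
go([-.0012,.075,.065])"
```

```text
time: 14.72
ee_pos: [0.5792, 0.085, 0.1729]
eef_rot: [-0.526, 0.473, -0.472, 0.526]
ft_force: [-0.9, 0.1, -1.4]
width: 0.0252
t 14.72 pos [0.5792 0.085  0.1729] F [-0.9  0.1 -1.4] w 0.0252
[[ 0.108 -0.     0.994]
 [-0.994  0.001  0.108]
 [-0.001 -1.    -0.   ]]
q [-0.606  0.29   0.461  1.659 -0.137  1.225 -0.007]
local now [-0.0015  0.0756  0.0729] shift mm [0.6 7.9 0.3] turn [ 0.02  0.04 -0.06]
```

```bash
python3 -m jog '[[0.0005,0.004,0,0,0,0],[0,0.004,0,0,0,0],[0,0.004,-0.0003,0,0,0],[0,0.004,-0.0003,0,0,0],[0,0.002,0,0,0,0],[0,0,0,0,0,0]]'
python3 -c "
from bar import *
go([-.0012,.075,.0475])"
```

```text
time: 15.22
ee_pos: [0.579, 0.0848, 0.1539]
eef_rot: [-0.526, 0.472, -0.472, 0.527]
ft_force: [-1.2, -1.3, 1.6]
width: 0.025
t 15.22 pos [0.579  0.0848 0.1539] F [-1.2 -1.3  1.6] w 0.025
[[ 0.108  0.001  0.994]
 [-0.994  0.002  0.108]
 [-0.001 -1.     0.001]]
q [-0.602  0.305  0.458  1.683 -0.145  1.186  0.   ]
local now [-0.0017  0.0754  0.0539] shift mm [0.5 6.4 0.5] turn [-0.06  0.07 -0.09]
```

```bash
python3 -m jog '[[0,0.005,0,0,0,0],[0,0.005,0,0,0,0],[0,0.006,0,0,0,0],[0,0.006,0,0,0,0],[0,0.006,0,0,0,0]]'
python3 -c "
from bar import *
go([-.0012,.075,.0475])"
```

```text
time: 15.63
ee_pos: [0.5823, 0.0852, 0.1466]
eef_rot: [-0.521, 0.473, -0.472, 0.531]
ft_force: [-23.6, -3.5, 53.3]
width: 0.0253
t 15.63 pos [0.5823 0.0852 0.1466] F [-23.6  -3.5  53.3] w 0.0253
[[ 0.107  0.01   0.994]
 [-0.994  0.012  0.107]
 [-0.011 -1.     0.011]]
q [-0.595  0.311  0.456  1.692 -0.159  1.162  0.011]
local now [0.0016 0.0755 0.0466] shift mm [ 0.5 -0.9 -2.8] turn [-0.62  0.   -0.62]
```

```bash
python3 -m jog '[[0,-0.001,-0.001,-0.5,0,-0.5],[0,0,0,0,0,0]]'
python3 -m jog '[[0,0,0,0,0,0],[0,0,0,0,0,0],[0,0,0,0,0,0],[0,-0.01,0,0,0,0],[0,-0.02,0,0,0,0],[0,-0.03,0,0,0,0],[0,-0.02,0,0,0,0],[0,0,-0.03,0,0,0],[0,0,-0.04,0,0,0],[0,0,-0.04,0,0,0],[0,0,-0.03,0,0,0],[0,0,0,0,0,0]]' 0
cat >> bar.py <<'E'
def seated(c):
    "flange top heights over face & centres for caps near ports"
    L=local(c); im=c['image'].astype(int); wh=(im.max(-1)-im.min(-1)<45)
    for k,y in enumerate([-.105,-.045,.015,.075]):
        rr=np.hypot(L[...,0]+.001,L[...,1]-y); m=(rr<.03)&wh&(L[...,2]>.0405)
        q=L[m]; f=q[(q[:,2]<.058)&(np.hypot(q[:,0]+.001,q[:,1]-y)>.016)]; kn=q[q[:,2]>.062]
        if len(kn)>20: print('port',k+1,'flange',len(f),np.median(f[:,2]).round(4),'knobtop',len(kn),np.median(kn[:,2]).round(4),np.round((kn.min(0)+kn.max(0))[:2]/2,4))
def caps(c):
    P=cloud(c); im=c['image'].astype(int); m=(P[...,2]>.045)&(P[...,2]<.062)&(P[...,0]>.3)&(P[...,0]<.53)&(abs(P[...,1])<.4)
    n,_,s,ce=cv2.connectedComponentsWithStats(m.astype(np.uint8))
    for i in range(1,n):
        if 40<s[i,4]<140:
            u,v=ce[i]; q=P[_==i]; print('knob px',np.round(ce[i],0),np.round((q.min(0)+q.max(0))/2,4), s[i,4], im[int(v)+8,int(u)])
E
python3 - <<'E'
from bar import *
st()
for n in('top','scene'):
    c=shot(n); face(c); seated(c); caps(c)
E
```

```text
time: 15.8
ee_pos: [0.5822, 0.0851, 0.1513]
eef_rot: [-0.523, 0.472, -0.473, 0.529]
ft_force: [1.0, 0.7, -2.0]
width: 0.025
time: 16.8
ee_pos: [0.438, 0.0682, 0.2335]
eef_rot: [-0.525, 0.472, -0.474, 0.527]
ft_force: [1.3, -0.3, 0.5]
width: 0.0435
t 16.8 pos [0.438  0.0682 0.2335] F [ 1.3 -0.3  0.5] w 0.0435
[[ 0.105  0.004  0.994]
 [-0.994  0.001  0.105]
 [-0.    -1.     0.004]]
q [-0.703 -0.114  0.417  1.917  0.048  1.325 -0.194]
face n 778 angle deg 2.308105003268423 ytilt 0.006194373754475478 z0 0.03988161799435561 x ext [-0.03078837  0.03139065] y ext [-0.1304177   0.03129206]
knob px [347. 223.] [ 0.4409 -0.0761  0.0518] 76 [121 121 113]
knob px [383. 225.] [ 0.4335 -0.1711  0.0524] 74 [98 72 57]
knob px [422. 232.] [ 0.4094 -0.2734  0.0511] 81 [144 143 138]
knob px [346. 260.] [ 0.346  -0.0681  0.0519] 76 [107  73  79]
face n 1110 angle deg 2.148861482113854 ytilt 0.017333553886104358 z0 0.04149601513747117 x ext [-0.03125731  0.03060267] y ext [-0.12785099  0.09555355]
port 4 flange 229 0.0471 knobtop 116 0.0737 [0.0014 0.0754]
knob px [252. 148.] [ 0.409  -0.2726  0.0529] 62 [105 106 105]
knob px [323. 163.] [ 0.3461 -0.0673  0.0519] 64 [86 53 63]
knob px [275. 167.] [ 0.4319 -0.1699  0.0522] 66 [62 45 38]
knob px [301. 184.] [ 0.4409 -0.0742  0.0528] 73 [82 83 80]
knob px [345. 184.] [0.3771 0.0254 0.053 ] 77 [47 36 31]
knob px [324. 205.] [0.467  0.016  0.0528] 80 [35 53 36]
knob px [360. 211.] [0.433  0.1036 0.053 ] 77 [ 98  98 101]
```

```bash
python3 -c "
from bar import *
go([.002,.135,.12])"
```

```text
t 16.9 pos [0.4414 0.0689 0.2339] F [ 0.1  0.5 -0.1] w 0.0437
[[ 0.105  0.006  0.994]
 [-0.994  0.001  0.105]
 [-0.    -1.     0.006]]
q [-0.702 -0.107  0.418  1.911  0.046  1.323 -0.191]
local now [-0.1403  0.0743  0.1339] shift mm [-60.9  14.7 142.1] turn [-0.35 -0.08 -0.  ]
```

```bash
python3 -m jog '[[-0.01,0,0.02,-0.3,0,0],[-0.01,0,0.025,0,0,0],[-0.01,0,0.025,0,0,0],[-0.01,0,0.025,0,0,0],[-0.01,0,0.022,0,0,0],[-0.009,0.008,0.015,0,0,0],[0,0.006,0.008,0,0,0],[0,0,0,0,0,0],[0,0,0,0,0,0]]'
python3 -c "
from bar import *
go([.002,.135,.058])"
```

```text
time: 17.65
ee_pos: [0.5895, 0.1469, 0.2182]
eef_rot: [-0.526, 0.471, -0.475, 0.526]
ft_force: [-1.3, -0.2, 1.0]
width: 0.0434
t 17.65 pos [0.5895 0.1469 0.2182] F [-1.3 -0.2  1. ] w 0.0434
[[ 0.106  0.004  0.994]
 [-0.994 -0.004  0.106]
 [ 0.004 -1.     0.004]]
q [-0.68   0.304  0.445  1.543 -0.129  1.322 -0.115]
local now [0.0153 0.136  0.1182] shift mm [  0.8  60.2 -13.6] turn [-0.23 -0.05  0.23]
```

```bash
python3 -m jog '[[0,0.008,-0.012,-0.2,0,0.2],[0,0.015,-0.001,0,0,0],[0,0.015,-0.001,0,0,0],[0,0.015,-0.001,0,0,0],[0,0.004,0,0,0,0],[0,0,0,0,0,0]]'
python3 -m jog '[[0,0,0,0,0,0],[0,0,0,0,0,0],[0,0,0,0,0,0],[0,0,0,0,0,0],[0,0,0,0,0,0]]' -1 40
python3 -c "
from bar import *
go([-.001,.135,.058]);face(shot('top')); face(shot('scene'))"
```

```text
time: 18.15
ee_pos: [0.5751, 0.1433, 0.1615]
eef_rot: [-0.525, 0.472, -0.474, 0.526]
ft_force: [0.7, 0.8, 0.1]
width: 0.0433
time: 18.57
ee_pos: [0.5766, 0.1432, 0.1655]
eef_rot: [-0.523, 0.472, -0.475, 0.527]
ft_force: [-0.0, 0.3, 0.9]
width: 0.0181
t 18.57 pos [0.5766 0.1432 0.1655] F [-0.   0.3  0.9] w 0.0181
[[ 0.103  0.007  0.995]
 [-0.995  0.001  0.103]
 [ 0.    -1.     0.007]]
q [-0.68   0.308  0.437  1.651 -0.136  1.206 -0.11 ]
local now [0.0021 0.1337 0.0655] shift mm [-1.3  7.5 -3.2] turn [-0.41 -0.22  0.01]
face n 1041 angle deg 2.04079166753717 ytilt 0.07696444944043561 z0 0.03984689401488917 x ext [-0.03082512  0.03137148] y ext [-0.13005307  0.10181563]
face n 1048 angle deg 2.0877032880864905 ytilt 0.1121501191762742 z0 0.04165230698076824 x ext [-0.03064939  0.03046722] y ext [-0.12837687  0.05968605]
```

```bash
python3 -m jog '[[0,0,0,-0.2,0,0],[0,0,0,0,0,0],[0,0,-0.002,-0.2,0,0],[0,0,-0.0015,0,0,0],[0,0,0,0,0,0]]'
python3 -c "
from bar import *
go([-.001,.135,.058]);face(shot('top')); face(shot('scene'))"
```

```text
time: 19.08
ee_pos: [0.5742, 0.1429, 0.1655]
eef_rot: [-0.525, 0.473, -0.474, 0.526]
ft_force: [-0.3, 0.3, 0.7]
width: 0.0103
t 19.08 pos [0.5742 0.1429 0.1655] F [-0.3  0.3  0.7] w 0.0103
[[ 0.103  0.002  0.995]
 [-0.995 -0.     0.103]
 [ 0.    -1.     0.002]]
q [-0.681  0.306  0.437  1.653 -0.136  1.211 -0.111]
local now [-0.0003  0.1337  0.0655] shift mm [-1.3  7.5 -0.7] turn [-0.14 -0.22  0.02]
face n 1030 angle deg 0.5509133244270421 ytilt 0.06450060216763955 z0 0.039910008533670834 x ext [-0.03172543  0.03026741] y ext [-0.1300064   0.09563984]
face n 1044 angle deg 0.40503562405146404 ytilt 0.04636149917766467 z0 0.0415572654875164 x ext [-0.03177863  0.02932973] y ext [-0.1280375   0.05960609]
```

Good to about 0.5°. One more nudge, then on to cap B.

```bash
python3 -m jog '[[0,0,-0.0012,0,0,0],[0,0,0,0,0,0]]'
python3 -m jog '[[0,0,0,0,0,0],[0,0,0,0,0,0],[0,0,0,0,0,0],[0,-0.02,0,0,0,0],[0,-0.03,0,0,0,0],[0,-0.02,0,0,0,0],[0.008,0,-0.02,0,0,0],[0.008,0,-0.03,0,0,0],[0.008,0,-0.03,0,0,0],[0.008,0,-0.03,0,0,0],[0.003,0.01,-0.025,0,0,0],[0,0,0,0,0,0]]' 0 35
python3 - <<'E'
from bar import *
go([.4326,.103,.07],False)
for n in('top','scene'):
    c=shot(n); face(c); seated(c)
    if n=='scene': caps(c)
E
```

```text
time: 19.35
ee_pos: [0.5735, 0.1428, 0.1655]
eef_rot: [-0.524, 0.473, -0.475, 0.526]
ft_force: [0.1, 0.0, -1.1]
width: 0.0102
time: 20.35
ee_pos: [0.4343, 0.0914, 0.2266]
eef_rot: [0.527, -0.474, 0.473, -0.523]
ft_force: [-0.3, 0.6, 0.1]
width: 0.0435
t 20.35 pos [0.4343 0.0914 0.2266] F [-0.3  0.6  0.1] w 0.0435
[[ 0.104 -0.005  0.995]
 [-0.995 -0.003  0.104]
 [ 0.003 -1.    -0.005]]
q [-0.748 -0.098  0.413  1.919  0.042  1.318 -0.243]
local now [-0.1449  0.0975  0.1266] shift mm [-12.1 156.6   0.4] turn [ 0.32 -0.17  0.15]
face n 1002 angle deg -0.019249079575991666 ytilt 0.1815155808446582 z0 0.04006212823674375 x ext [-0.03232845  0.0294953 ] y ext [-0.13047603  0.06729017]
port 4 flange 98 0.0452 knobtop 32 0.0726 [-0.0005  0.0707]
face n 1102 angle deg -0.0010862511557936311 ytilt 0.07565425612463342 z0 0.04150708659124627 x ext [-0.03241888  0.02930258] y ext [-0.12766466  0.09500368]
port 4 flange 215 0.0475 knobtop 123 0.0733 [-0.0009  0.0754]
knob px [252. 148.] [ 0.4089 -0.2717  0.0531] 63 [105 106 106]
knob px [323. 163.] [ 0.3458 -0.067   0.0522] 67 [85 52 62]
knob px [275. 167.] [ 0.4324 -0.1699  0.0523] 69 [59 44 38]
knob px [301. 184.] [ 0.4403 -0.0738  0.0521] 75 [92 93 91]
knob px [345. 185.] [0.3777 0.0254 0.0525] 81 [47 37 32]
knob px [324. 206.] [0.4682 0.0162 0.0526] 82 [32 52 34]
knob px [360. 211.] [0.4327 0.1032 0.0522] 77 [ 97  95 100]
```

```bash
python3 -m jog '[[-0.006,0.02,-0.003,0.3,-0.1,0.1],[-0.005,0.03,-0.001,0,0,0],[0,0.035,-0.001,0,0,0],[0,0.03,-0.001,0,0,0],[0,0.015,-0.001,0,0,0],[0,0,0,0,0,0],[0,0,0,0,0,0]]'
python3 -c "
from bar import *
go([.4326,.103,.030],False)"
```

```text
time: 21.03
ee_pos: [0.4389, 0.1061, 0.0977]
eef_rot: [-0.522, 0.47, -0.476, 0.529]
ft_force: [-0.2, 0.0, 1.1]
width: 0.0435
t 21.03 pos [0.4389 0.1061 0.0977] F [-0.2  0.   1.1] w 0.0435
[[ 0.106  0.013  0.994]
 [-0.994  0.002  0.106]
 [-0.    -1.     0.013]]
q [-0.748  0.047  0.421  2.081 -0.02   1.005 -0.212]
local now [-0.1387  0.1116 -0.0023] shift mm [ 2.4 67.6 -7.5] turn [-0.77 -0.06 -0.02]
```

```bash
python3 -m jog '[[0.001,0.008,-0.006,-0.7,0,0],[0.001,0.016,-0.002,-0.1,0,0],[0,0.018,-0.002,-0.1,0,0],[0,0.014,-0.001,-0.1,0,0],[0,0.006,0,0,0,0],[0,0,0,0,0,0]]'
python3 -c "
from bar import *
go([.4326,.103,.030],False)"
```

```text
time: 21.53
ee_pos: [0.4363, 0.1059, 0.0405]
eef_rot: [-0.522, 0.472, -0.473, 0.529]
ft_force: [-0.2, -0.2, 0.2]
width: 0.0435
t 21.53 pos [0.4363 0.1059 0.0405] F [-0.2 -0.2  0.2] w 0.0435
[[ 0.106  0.008  0.994]
 [-0.994  0.006  0.106]
 [-0.005 -1.     0.008]]
q [-0.734  0.141  0.421  2.132 -0.08   0.873 -0.159]
local now [-0.1414  0.1117 -0.0595] shift mm [ 2.6 10.5 -4.1] turn [-0.47 -0.06 -0.31]
```

```bash
python3 -m jog '[[0.002,0.004,-0.004,-0.5,0,-0.3],[0.001,0.006,-0.001,0,0,0],[0,0.002,0,0,0,0],[0,0,0,0,0,0]]'
python3 -m jog '[[0,0,0,0,0,0],[0,0,0,0,0,0],[0,0,0,0,0,0],[0,0,0,0,0,0],[0,0,0,0,0,0]]' -1 35
python3 -c "
from bar import *
go([.4326,.103,.030],False)"
```

```text
time: 21.87
ee_pos: [0.4339, 0.1034, 0.0305]
eef_rot: [-0.525, 0.472, -0.473, 0.527]
ft_force: [0.1, 0.6, 1.2]
width: 0.0437
time: 22.28
ee_pos: [0.4334, 0.1031, 0.0307]
eef_rot: [-0.525, 0.473, -0.473, 0.527]
ft_force: [-0.1, 1.1, 0.0]
width: 0.025
t 22.28 pos [0.4334 0.1031 0.0307] F [-0.1  1.1  0. ] w 0.025
[[ 0.106  0.002  0.994]
 [-0.994  0.002  0.106]
 [-0.002 -1.     0.002]]
q [-0.73   0.157  0.421  2.142 -0.086  0.856 -0.151]
local now [-0.1446  0.1092 -0.0693] shift mm [ 0.   0.7 -0.8] turn [-0.13 -0.05 -0.09]
```

```bash
python3 -c "
from bar import *
c=shot('scene'); face(c); spokes(c); save(c,'s4.png',(250,150,430,300),4)"
```

```text
face n 1185 angle deg 51.32187330755212 ytilt 0.15364511458232452 z0 0.05034175456002934 x ext [-0.00268388  0.01728463] y ext [-0.13665925  0.1047271 ]
spoke hist [0, 5, 40, 0, 0, 0, 3, 88, 29, 0, 0, 0, 0, 21, 43, 0, 0, 0, 0, 0, 0, 0, 0, 0, 0, 0, 5, 33, 8, 20, 84, 4, 94, 35, 0, 0]
blue angles 327.64162883330926 152 fold60 mean 21.168686957598336
```

View pics/s4.png

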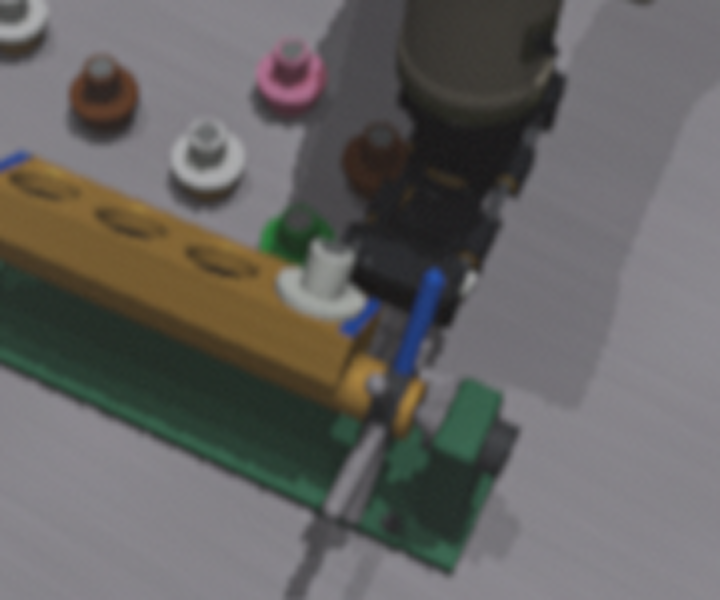

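The gripper's body caught a spoke on the way down and turned the bar to about −35°. Cap in port 4 is still seated. I'll carry cap B back out of the spokes' way, set it down and bring the bar back up.

```bash
python3 -m jog '[[0,-0.006,0,0,0,0],[0,-0.004,-0.01,0,0,0],[0,0,-0.02,0,0,0],[0,0,-0.02,0,0,0],[0,0,-0.012,0,0,0],[0,0,0,0,0,0],[0,0,0,0,0,0]]'
python3 -c "
from bar import *
go([-.2,.1092,-.067]);c=shot('scene');spokes(c)"
```

```text
time: 22.92
ee_pos: [0.3692, 0.0955, 0.0422]
eef_rot: [-0.525, 0.473, -0.473, 0.526]
ft_force: [-0.4, 0.0, -1.7]
width: 0.0254
t 22.92 pos [0.3692 0.0955 0.0422] F [-0.4  0.  -1.7] w 0.0254
[[ 0.105  0.001  0.994]
 [-0.994  0.     0.105]
 [-0.    -1.     0.001]]
q [-0.771 -0.019  0.4    2.28   0.01   0.878 -0.272]
local now [-0.2092  0.1085 -0.0578] shift mm [-0.7  9.2  9.2] turn [-0.08 -0.09 -0.01]
spoke hist [0, 6, 38, 0, 0, 0, 4, 88, 28, 0, 0, 0, 0, 24, 39, 0, 0, 0, 0, 0, 0, 0, 0, 0, 0, 0, 19, 37, 0, 0, 0, 0, 96, 34, 0, 0]
blue angles 328.30361945324415 124 fold60 mean 24.0298026613504
```

```bash
python3 -m jog '[[0,0.006,0,0,0,0],[0,0.006,0,0,0,0],[0,0,0,0,0,0]]'
python3 -m jog '[[0,0,0,0,0,0],[0,0,0,0,0,0],[0,0,0,0,0,0],[0,-0.02,0,0,0,0],[0,-0.035,0,0,0,0],[0,-0.035,0,0,0,0],[0,-0.035,0,0,0,0],[0,-0.035,0,0,0,0],[0,-0.025,0,0,0,0],[0,0,0,0,0,0],[0,0,0,0,0,0]]' 0
python3 -c "
from bar import *
go([-.09,.135,.12]);c=shot('scene');spokes(c); caps(c); face(c); spokes(shot('top'))"
```

```text
time: 23.22
ee_pos: [0.3719, 0.0961, 0.0301]
eef_rot: [-0.524, 0.472, -0.474, 0.527]
ft_force: [-1.8, 0.3, 3.0]
width: 0.0251
time: 24.13
ee_pos: [0.3728, 0.095, 0.2207]
eef_rot: [0.526, -0.473, 0.475, -0.524]
ft_force: [-0.1, -0.2, -0.3]
width: 0.0436
t 24.13 pos [0.3728 0.095  0.2207] F [-0.1 -0.2 -0.3] w 0.0436
[[ 0.102  0.     0.995]
 [-0.995 -0.004  0.102]
 [ 0.004 -1.    -0.   ]]
q [-0.778 -0.249  0.349  2.05   0.091  1.328 -0.359]
local now [-0.2056  0.1076  0.1207] shift mm [-27.9   0.6 115.5] turn [ 0.   -0.27  0.25]
spoke hist [0, 6, 38, 0, 0, 0, 4, 90, 27, 0, 0, 0, 0, 20, 44, 0, 0, 0, 0, 0, 0, 0, 0, 0, 0, 0, 14, 41, 0, 0, 0, 0, 100, 31, 0, 0]
blue angles 328.6556580231109 120 fold60 mean 24.01300165922457
knob px [252. 148.] [ 0.409  -0.2715  0.0529] 63 [103 104 104]
knob px [323. 163.] [ 0.346  -0.0666  0.0527] 65 [81 50 60]
knob px [275. 167.] [ 0.4328 -0.1704  0.0528] 68 [61 45 38]
knob px [301. 184.] [ 0.441  -0.0747  0.0523] 75 [92 93 91]
knob px [345. 184.] [0.3773 0.0252 0.053 ] 78 [46 36 32]
knob px [369. 194.] [0.3718 0.0967 0.0534] 79 [100 101 100]
knob px [324. 205.] [0.4665 0.0159 0.0523] 79 [31 55 34]
face n 1199 angle deg 51.05802616470018 ytilt 0.015589156893000208 z0 0.05026682282502676 x ext [-0.00288473  0.01743727] y ext [-0.13650345  0.10487334]
spoke hist [0, 49, 32, 0, 0, 0, 0, 33, 34, 0, 0, 0, 0, 3, 6, 0, 0, 0, 0, 0, 4, 4, 0, 0, 0, 0, 0, 0, 0, 0, 0, 0, 5, 6, 0, 0]
blue angles 332.34306965171857 6 fold60 mean 20.73057039446532
```

```bash
python3 -m jog '[[-0.008,0,0.02,0,-0.2,0.2],[-0.008,0,0.025,0,0,0],[-0.008,0,0.025,0,0,0],[-0.004,0,0.022,0,0,0],[0,0,0.012,0,0,0],[0,0,0,0,0,0],[0,0,0,0,0,0]]' -1
python3 -c "
from bar import *
go([-.09,.135,.047])"
```

```text
time: 24.82
ee_pos: [0.4731, 0.1331, 0.2074]
eef_rot: [0.532, -0.474, 0.471, -0.519]
ft_force: [-0.5, 0.1, 0.3]
width: 0.0055
t 24.82 pos [0.4731 0.1331 0.2074] F [-0.5  0.1  0.3] w 0.0055
[[ 0.106 -0.015  0.994]
 [-0.994 -0.011  0.106]
 [ 0.009 -1.    -0.016]]
q [-0.78   0.049  0.426  1.833 -0.016  1.283 -0.244]
local now [-0.1019  0.1347  0.1074] shift mm [-0.8 60.2 12.8] turn [ 0.91 -0.06  0.53]
```

```bash
python3 -m jog '[[0,0.02,0.008,0.9,0,0.5],[0,0.02,0,0,0,0],[0,0.015,0,0,0,0],[0,0.003,0,0,0,0],[0,0.002,0.012,0,0,0],[0,0.002,0.012,0,0,0],[0,0.002,0.012,0,0,0],[0,0.002,0.012,0.5,0,0],[0,0.002,0.01,0.5,0,0],[0,0.002,0.008,0.5,0,0],[0,0,0,0,0,0]]'
python3 -c "
from bar import *
go([-.03,.135,.047]);c=shot('scene');spokes(c); face(c); face(shot('top'))"
```

```text
time: 25.73
ee_pos: [0.5334, 0.1389, 0.132]
eef_rot: [-0.525, 0.472, -0.473, 0.527]
ft_force: [-0.0, -0.6, 0.0]
width: 0.0004
t 25.73 pos [0.5334 0.1389 0.132 ] F [-0.  -0.6  0. ] w 0.0004
[[ 0.106  0.004  0.994]
 [-0.994  0.002  0.106]
 [-0.001 -1.     0.004]]
q [-0.723  0.246  0.444  1.798 -0.117  1.12  -0.134]
local now [-0.0413  0.1341  0.032 ] shift mm [ -0.9 -14.9  11.3] turn [-0.23 -0.03 -0.07]
spoke hist [0, 0, 0, 39, 30, 0, 0, 0, 0, 69, 53, 0, 0, 0, 0, 4, 37, 0, 0, 0, 0, 0, 0, 0, 0, 0, 0, 0, 0, 0, 1, 0, 0, 6, 14, 0]
blue angles 345.3761342731944 15 fold60 mean 40.1008520643073
face n 1163 angle deg -12.242383617420298 ytilt 0.15518747943511083 z0 0.04209039737351366 x ext [-0.04010744  0.01999251] y ext [-0.13054756  0.1007315 ]
face n 1054 angle deg -14.36536811264191 ytilt -0.05039673892189844 z0 0.04140377212927407 x ext [-0.04044915  0.01868321] y ext [-0.12993231  0.09492625]
```

```bash
python3 -m jog '[[0,-0.003,0.008,0,0,0],[0,-0.003,0.008,0,0,0],[0,0,0.004,0,0,0],[0,0,0,0,0,0],[0,-0.02,0,0,0,0],[0,-0.03,0,0,0,0],[0,-0.03,0,0,0,0],[0,-0.01,0,0,0,0],[0,0,0,0,0,0],[0,0,0,0,0,0]]'
python3 -c "
from bar import *
go([-.005,.135,.115]);c=shot('scene'); face(c); face(shot('top'))"
```

```text
time: 26.67
ee_pos: [0.5525, 0.1402, 0.2316]
eef_rot: [-0.525, 0.473, -0.473, 0.526]
ft_force: [0.3, -0.9, -0.0]
width: 0.0004
t 26.67 pos [0.5525 0.1402 0.2316] F [ 0.3 -0.9 -0. ] w 0.0004
[[ 0.105  0.002  0.994]
 [-0.994  0.001  0.105]
 [-0.001 -1.     0.002]]
q [-0.724  0.209  0.461  1.623 -0.095  1.33  -0.144]
local now [-0.0221  0.1333  0.1316] shift mm [-1.7 16.6 17.1] turn [-0.1  -0.09 -0.03]
face n 1102 angle deg -2.502537331140606 ytilt 0.011436074774783894 z0 0.041756382386221126 x ext [-0.03389483  0.02754655] y ext [-0.12780697  0.09588469]
face n 1041 angle deg -2.3477981016026583 ytilt 0.05758772989394131 z0 0.04003973070502722 x ext [-0.03411062  0.02787901] y ext [-0.13019724  0.09561002]
```

Already −2.4°. Straddle, squeeze and trim.

```bash
python3 -m jog '[[0,0,0.01,0,0,0],[0,0,0.009,0,0,0],[0,0.01,0,0,0,0],[0,0.02,-0.0005,0,0,0],[0,0.02,-0.0005,0,0,0],[0,0.018,0,0,0,0],[0,0.004,0,0,0,0],[0,0,0,0,0,0]]' 0 40
python3 -m jog '[[0,0,0,0,0,0],[0,0,0,0,0,0],[0,0,0,0,0,0],[0,0,0,0,0,0],[0,0,0,0,0,0],[0,0,0,0,0,0],[0,0,0,0,0,0]]' -1 40
python3 -c "
from bar import *
go([-.001,.135,.058]);c=shot('scene'); face(c); face(shot('top'))"
```

```text
time: 27.43
ee_pos: [0.5701, 0.1407, 0.1459]
eef_rot: [0.529, -0.474, 0.472, -0.522]
ft_force: [-0.3, -0.0, 1.0]
width: 0.0416
time: 28.02
ee_pos: [0.5715, 0.1409, 0.1482]
eef_rot: [0.528, -0.474, 0.473, -0.523]
ft_force: [1.2, -0.7, -6.6]
width: 0.0111
t 28.02 pos [0.5715 0.1409 0.1482] F [ 1.2 -0.7 -6.6] w 0.0111
[[ 0.104 -0.005  0.995]
 [-0.995 -0.005  0.104]
 [ 0.004 -1.    -0.006]]
q [-0.693  0.323  0.453  1.673 -0.147  1.186 -0.099]
local now [-0.0032  0.132   0.0482] shift mm [-3.  -9.8  2.1] turn [ 0.34 -0.15  0.23]
face n 1004 angle deg -2.2110998391985053 ytilt 0.08244177670263553 z0 0.04169700523657826 x ext [-0.03356011  0.02780031] y ext [-0.1279305   0.06001766]
face n 1055 angle deg -2.2941349633750896 ytilt 0.03163435319422722 z0 0.03983791445624561 x ext [-0.03345188  0.02823272] y ext [-0.13003617  0.09573327]
```

```bash
python3 -m jog '[[0,0,0.0018,0.3,0,0],[0,0,0.0013,0.2,0,0],[0,0,0,0,0,0],[0,0,0,0,0,0]]'
python3 -c "
from bar import *
go([-.001,.135,.058]);c=shot('scene'); face(c); face(shot('top'))"
```

```text
time: 28.45
ee_pos: [0.5732, 0.141, 0.1482]
eef_rot: [0.526, -0.472, 0.474, -0.524]
ft_force: [0.3, -0.0, -1.8]
width: 0.0108
t 28.45 pos [0.5732 0.141  0.1482] F [ 0.3 -0.  -1.8] w 0.0108
[[ 0.104  0.     0.995]
 [-0.995 -0.004  0.104]
 [ 0.004 -1.    -0.   ]]
q [-0.693  0.323  0.453  1.674 -0.146  1.18  -0.1  ]
local now [-0.0015  0.132   0.0482] shift mm [-3.  -9.8  0.4] turn [ 0.01 -0.14  0.23]
face n 1026 angle deg -0.905668532917811 ytilt 0.0477602536297062 z0 0.041642439560833404 x ext [-0.03263673  0.02884753] y ext [-0.12804459  0.06086964]
face n 1062 angle deg -1.0798469095221015 ytilt 0.08890821341110375 z0 0.03991002819637722 x ext [-0.0324429   0.02910485] y ext [-0.1301761   0.09586947]
```

```bash
python3 -m jog '[[0,0,0.002,0.3,0,0],[0,0,0,0,0,0],[0,0,0,0,0,0]]'
python3 -m jog '[[0,0,0,0,0,0],[0,0,0,0,0,0],[0,0,0,0,0,0],[0,-0.02,0,0,0,0],[0,-0.03,0,0,0,0],[0,-0.03,0,0,0,0],[0,0,-0.03,0,0,0],[0,0,-0.04,0,0,0],[0.008,0,-0.04,0,0,0],[0.008,0,-0.04,0,0,0],[0.008,0,-0.03,0,0,0],[0,0,0,0,0,0]]' 0 35
python3 - <<'E'
from bar import *
go([.3718,.096,.09],False)
for n in('top','scene'):
    c=shot(n); face(c); seated(c)
    caps(c)
E
```

```text
time: 28.8
ee_pos: [0.5738, 0.1411, 0.1482]
eef_rot: [0.526, -0.472, 0.475, -0.525]
ft_force: [0.7, -0.7, -2.0]
width: 0.0111
time: 29.8
ee_pos: [0.3948, 0.0979, 0.2311]
eef_rot: [-0.524, 0.469, -0.477, 0.528]
ft_force: [1.2, 1.8, 0.5]
width: 0.0437
t 29.8 pos [0.3948 0.0979 0.2311] F [1.2 1.8 0.5] w 0.0437
[[ 0.105  0.012  0.994]
 [-0.994 -0.004  0.105]
 [ 0.005 -1.     0.012]]
q [-0.805 -0.214  0.389  2.     0.092  1.331 -0.34 ]
local now [-0.1835  0.1082  0.1311] shift mm [ -1.2 140.8 -24.7] turn [-0.68 -0.12  0.29]
face n 1040 angle deg -0.2775346553010677 ytilt 0.054367591536416335 z0 0.03993762957564341 x ext [-0.03217857  0.02984408] y ext [-0.13034337  0.09474657]
port 4 flange 196 0.0455 knobtop 89 0.0722 [-0.0024  0.0743]
knob px [313. 215.] [0.4668 0.0145 0.0535] 69 [54 81 52]
knob px [347. 223.] [ 0.4406 -0.0761  0.0524] 75 [148 148 143]
knob px [383. 225.] [ 0.4338 -0.1714  0.0526] 76 [95 69 53]
knob px [423. 232.] [ 0.4103 -0.2732  0.0546] 79 [151 149 144]
knob px [311. 249.] [0.3783 0.0244 0.0525] 78 [61 50 39]
knob px [346. 260.] [ 0.3461 -0.0681  0.0535] 77 [121  79  87]
face n 1112 angle deg 0.16976579646581608 ytilt 0.07123476805848526 z0 0.041595419368376144 x ext [-0.03220067  0.02930694] y ext [-0.12747331  0.09536765]
port 4 flange 205 0.0475 knobtop 117 0.0734 [-0.0023  0.0754]
knob px [252. 148.] [ 0.4083 -0.2719  0.0521] 64 [104 105 105]
knob px [323. 163.] [ 0.3455 -0.0675  0.0519] 66 [81 50 60]
knob px [275. 167.] [ 0.4324 -0.1701  0.0526] 68 [61 45 38]
knob px [301. 184.] [ 0.4399 -0.0737  0.0525] 75 [92 93 91]
knob px [344. 184.] [0.377  0.0256 0.052 ] 79 [47 36 32]
knob px [369. 194.] [0.372  0.0965 0.0523] 81 [101 102 101]
knob px [324. 205.] [0.4686 0.0161 0.0522] 80 [34 56 35]
```

```bash
python3 -m jog '[[0,0.02,-0.012,-0.6,0,0.3],[0,0.03,-0.012,0,0,0],[0,0.035,-0.003,0,0,0],[0,0.035,-0.001,-0.1,0,0],[0,0.02,-0.001,-0.1,0,0],[0,0.01,0,0,0,0],[0,0,0,0,0,0],[0,0,0,0,0,0]]'
python3 -c "
from bar import *
go([.3716,.0963,.030],False)"
```

```text
time: 30.57
ee_pos: [0.3793, 0.0989, 0.0778]
eef_rot: [-0.522, 0.472, -0.476, 0.527]
ft_force: [1.0, 0.6, 0.6]
width: 0.0435
t 30.57 pos [0.3793 0.0989 0.0778] F [1.  0.6 0.6] w 0.0435
[[ 0.102  0.01   0.995]
 [-0.995  0.001  0.102]
 [-0.    -1.     0.01 ]]
q [-0.808 -0.07   0.427  2.232  0.038  0.965 -0.301]
local now [-0.1988  0.1108 -0.0222] shift mm [ 1.8 47.8 -8.4] turn [-0.55 -0.28 -0.02]
```

```bash
python3 -m jog '[[0.001,0.008,-0.008,-0.5,-0.2,0],[0.001,0.014,-0.002,-0.1,0,0],[0,0.014,-0.002,-0.2,0,-0.1],[0,0.01,-0.001,-0.1,0,-0.1],[0,0.002,0,0,0,0],[0,0,0,0,0,0]]'
python3 -c "
from bar import *
go([.3716,.0963,.030],False)"
```

```text
time: 31.07
ee_pos: [0.3704, 0.0971, 0.0312]
eef_rot: [0.526, -0.473, 0.473, -0.525]
ft_force: [-0.5, -0.7, 0.3]
width: 0.0436
t 31.07 pos [0.3704 0.0971 0.0312] F [-0.5 -0.7  0.3] w 0.0436
[[ 0.106 -0.     0.994]
 [-0.994 -0.001  0.106]
 [ 0.001 -1.    -0.   ]]
q [-0.808  0.009  0.438  2.285 -0.004  0.85  -0.261]
local now [-0.2079  0.11   -0.0688] shift mm [0.9 1.2 1.2] turn [ 0.03 -0.05  0.06]
```

Close, lift.

```bash
python3 -m jog '[[0.001,0.001,0.001,0,0,0],[0,0,0,0,0,0],[0,0,0,0,0,0],[0,0,0,0,0,0],[0,0,0,0,0,0],[0,0,0,0,0,0]]' -1 35
python3 -m jog '[[0,-0.015,0,0,0,0],[0,-0.03,0,0,0,0],[0,-0.035,0,0,0,0],[0,-0.035,0,0,0,0],[0,-0.035,0,0,0,0],[0,-0.02,0,0,0,0],[0,0,0,0,0,0]]'
python3 -c "
from bar import *
go([-.0012,.0145,.09])"
```

```text
time: 31.57
ee_pos: [0.3734, 0.097, 0.0328]
eef_rot: [-0.525, 0.472, -0.473, 0.527]
ft_force: [0.1, 0.5, -1.2]
width: 0.0252
time: 32.15
ee_pos: [0.3702, 0.0949, 0.2095]
eef_rot: [0.526, -0.473, 0.473, -0.525]
ft_force: [1.5, -0.0, -1.6]
width: 0.0252
t 32.15 pos [0.3702 0.0949 0.2095] F [ 1.5 -0.  -1.6] w 0.0252
[[ 0.105 -0.001  0.994]
 [-0.994 -0.002  0.105]
 [ 0.002 -1.    -0.001]]
q [-0.813 -0.253  0.38   2.074  0.098  1.306 -0.364]
local now [-0.2082  0.1078  0.1095] shift mm [ 92.8  19.4 207.3] turn [ 0.07 -0.13  0.11]
```

```bash
python3 -m jog '[[0.01,0,0.022,0,0,0],[0.012,0,0.03,0,0,0],[0.014,0,0.032,0,0,0],[0.014,0,0.032,0,0,0],[0.014,0,0.032,0,0,0],[0.014,0,0.03,0,0,0],[0.01,0.002,0.015,0,0,0],[0,0.003,0,0,0,0],[0,0,0,0,0,0],[0,0,0,0,0,0]]'
python3 -c "
from bar import *
go([-.0012,.0145,.09])"
```

```text
time: 32.98
ee_pos: [0.5776, 0.0245, 0.195]
eef_rot: [0.53, -0.471, 0.472, -0.524]
ft_force: [0.2, -0.4, -1.2]
width: 0.0254
t 32.98 pos [0.5776 0.0245 0.195 ] F [ 0.2 -0.4 -1.2] w 0.0254
[[ 0.111 -0.005  0.994]
 [-0.994 -0.007  0.111]
 [ 0.006 -1.    -0.005]]
q [-0.645  0.276  0.625  1.653 -0.161  1.271  0.121]
local now [-0.0096  0.0156  0.095 ] shift mm [1.1 5.  8.4] turn [0.3  0.22 0.36]
```

```bash
python3 -m jog '[[0.001,0.004,0.006,0.3,0.2,0.3],[0,0.006,0.0025,0,0,0],[0,0.006,0,0,0,0],[0,0,0,0,0,0],[0,0,0,0,0,0]]'
python3 -c "
from bar import *
go([-.0012,.0145,.07])"
```

```text
time: 33.4
ee_pos: [0.5842, 0.0269, 0.1768]
eef_rot: [-0.526, 0.473, -0.471, 0.527]
ft_force: [0.3, 0.1, -0.9]
width: 0.025
t 33.4 pos [0.5842 0.0269 0.1768] F [ 0.3  0.1 -0.9] w 0.025
[[ 0.11  -0.001  0.994]
 [-0.994  0.002  0.11 ]
 [-0.002 -1.    -0.001]]
q [-0.632  0.304  0.619  1.662 -0.188  1.236  0.137]
local now [-0.0028  0.0173  0.0768] shift mm [2.8 6.8 1.6] turn [ 0.04  0.15 -0.14]
```

```bash
python3 -m jog '[[0.003,0,0.0015,0,0.1,-0.1],[0.0005,0.001,0,0,0,0],[0,0,0,0,0,0]]'
python3 -c "
from bar import *
go([-.0012,.0145,.055])"
```

```text
time: 33.65
ee_pos: [0.5859, 0.0238, 0.1761]
eef_rot: [-0.526, 0.472, -0.472, 0.527]
ft_force: [0.8, 0.1, -0.8]
width: 0.0256
t 33.65 pos [0.5859 0.0238 0.1761] F [ 0.8  0.1 -0.8] w 0.0256
[[ 0.109 -0.     0.994]
 [-0.994  0.001  0.109]
 [-0.001 -1.    -0.   ]]
q [-0.627  0.309  0.621  1.659 -0.189  1.235  0.143]
local now [-0.0014  0.014   0.0761] shift mm [-0.4 21.1  0.2] turn [ 0.01  0.1  -0.07]
```

```bash
python3 -m jog '[[-0.0005,0.004,0,0,0,0],[0,0.004,-0.0003,0,0,0],[0,0.004,-0.0003,0,0,0],[0,0.004,-0.0005,0,0,0],[0,0.003,-0.0003,0,0,0],[0,0,0,0,0,0]]'
python3 -c "
from bar import *
go([-.0012,.0145,.05])"
```

```text
time: 34.15
ee_pos: [0.5852, 0.0242, 0.1564]
eef_rot: [-0.525, 0.472, -0.472, 0.527]
ft_force: [0.8, -0.9, -0.6]
width: 0.025
t 34.15 pos [0.5852 0.0242 0.1564] F [ 0.8 -0.9 -0.6] w 0.025
[[ 0.109  0.002  0.994]
 [-0.994  0.002  0.109]
 [-0.002 -1.     0.002]]
q [-0.624  0.323  0.615  1.687 -0.2    1.193  0.15 ]
local now [-0.0021  0.0145  0.0564] shift mm [0.  6.4 0.9] turn [-0.13  0.09 -0.09]
```

```bash
python3 -m jog '[[0,0.004,0,0,0,0],[0,0.004,-0.0005,-0.1,0,-0.1],[0,0.004,-0.001,-0.2,0,-0.1],[0,0.004,-0.001,-0.2,0,-0.1]]'
python3 -c "
from bar import *
go([-.0012,.0145,.05])"
```

```text
time: 34.48
ee_pos: [0.5867, 0.0242, 0.1495]
eef_rot: [-0.525, 0.471, -0.473, 0.527]
ft_force: [-14.3, 0.5, 39.0]
width: 0.0251
t 34.48 pos [0.5867 0.0242 0.1495] F [-14.3   0.5  39. ] w 0.0251
[[ 0.108  0.004  0.994]
 [-0.994  0.001  0.108]
 [-0.    -1.     0.004]]
q [-0.622  0.332  0.614  1.692 -0.205  1.179  0.153]
local now [-0.0006  0.0143  0.0495] shift mm [-0.2 -0.5 -0.6] turn [-0.22  0.07 -0.01]
```

```bash
python3 -m jog '[[0,0,-0.001,0,0,0],[0,0,0,0,0,0],[0,0,0,0,0,0],[0,-0.01,0,0,0,0],[0,-0.025,0,0,0,0],[0,-0.03,0,0,0,0],[0,-0.01,0,0,0,0],[0,0,-0.03,0,0,0],[0.01,0,-0.04,0,0,0],[0.02,0,-0.04,0,0,0],[0.03,0,-0.03,0,0,0],[0.025,0,0,0,0,0]]' 0
python3 - <<'E'
from bar import *
go([.4405,-.0753,.09],False)
for n in('top','scene'):
    c=shot(n); face(c); seated(c)
    caps(c)
E
```

```text
time: 35.48
ee_pos: [0.4532, -0.072, 0.228]
eef_rot: [0.529, -0.468, 0.471, -0.529]
ft_force: [1.4, -0.1, 0.4]
width: 0.0437
t 35.48 pos [ 0.4532 -0.072   0.228 ] F [ 1.4 -0.1  0.4] w 0.0437
[[ 0.118  0.002  0.993]
 [-0.993 -0.002  0.118]
 [ 0.002 -1.     0.002]]
q [-0.662 -0.098  0.687  1.902  0.067  1.314  0.125]
local now [-0.1436 -0.067   0.128 ] shift mm [  1.4 138.  -13.3] turn [-0.11  0.65  0.14]
face n 488 angle deg 0.9524512671356491 ytilt -0.14181033311639016 z0 0.03991019788497873 x ext [-0.03134398  0.03082719] y ext [-0.04346819  0.10019587]
port 3 flange 181 0.0459 knobtop 95 0.0719 [-0.0011  0.014 ]
port 4 flange 188 0.0458 knobtop 93 0.072 [-0.0009  0.0743]
knob px [313. 215.] [0.467  0.0145 0.054 ] 69 [ 61 103  67]
knob px [422. 232.] [ 0.4105 -0.2726  0.0524] 80 [143 142 137]
knob px [310. 249.] [0.3784 0.0243 0.0543] 76 [89 67 52]
face n 937 angle deg 1.5379700651790995 ytilt 0.07002142811376127 z0 0.041528586941744314 x ext [-0.03161335  0.03010452] y ext [-0.12781962  0.09552285]
port 3 flange 196 0.0473 knobtop 112 0.0735 [-0.0013  0.0154]
port 4 flange 202 0.0472 knobtop 118 0.0734 [-0.0007  0.0757]
knob px [252. 148.] [ 0.4094 -0.2729  0.0526] 62 [105 106 105]
knob px [323. 163.] [ 0.3454 -0.0668  0.0521] 68 [112  69  85]
knob px [275. 167.] [ 0.4327 -0.1701  0.0523] 70 [52 39 34]
knob px [301. 184.] [ 0.4416 -0.0749  0.0522] 74 [93 93 91]
knob px [345. 184.] [0.3779 0.0249 0.0525] 77 [56 42 37]
knob px [324. 205.] [0.4669 0.0164 0.0523] 81 [37 67 40]
```

```bash
python3 -m jog '[[0,0.02,-0.008,-0.1,0.6,0.1],[0,0.03,-0.006,0,0,0],[0,0.035,-0.003,-0.1,0,0],[0,0.035,-0.002,-0.1,0,0],[0,0.02,-0.002,-0.1,0,0],[0,0.008,0,0,0,0],[0,0,0,0,0,0],[0,0,0,0,0,0]]'
python3 -c "
from bar import *
go([.441,-.0755,.030],False)"
```

```text
time: 36.25
ee_pos: [0.4379, -0.0755, 0.078]
eef_rot: [-0.524, 0.473, -0.475, 0.525]
ft_force: [1.2, 0.1, -0.6]
width: 0.0434
t 36.25 pos [ 0.4379 -0.0755  0.078 ] F [ 1.2  0.1 -0.6] w 0.0434
[[ 0.101  0.003  0.995]
 [-0.995 -0.002  0.101]
 [ 0.002 -1.     0.003]]
q [-0.635  0.07   0.734  2.12  -0.056  0.967  0.23 ]
local now [-0.1592 -0.0689 -0.022 ] shift mm [ 0.2 48.   3. ] turn [-0.16 -0.35  0.11]
```

```bash
python3 -m jog '[[0,0.008,0.002,-0.1,-0.3,0],[0,0.014,-0.001,-0.1,0,0],[0,0.014,-0.001,-0.2,0,-0.1],[0,0.01,-0.001,-0.1,0,-0.1],[0,0.002,0,0,0,0],[0,0,0,0,0,0]]'
python3 -c "
from bar import *
go([.441,-.0755,.030],False)"
```

```text
time: 36.75
ee_pos: [0.4443, -0.0742, 0.0331]
eef_rot: [-0.526, 0.469, -0.474, 0.527]
ft_force: [-0.2, 0.2, -0.2]
width: 0.0432
t 36.75 pos [ 0.4443 -0.0742  0.0331] F [-0.2  0.2 -0.2] w 0.0432
[[ 0.11   0.006  0.994]
 [-0.994 -0.004  0.11 ]
 [ 0.004 -1.     0.005]]
q [-0.606  0.183  0.721  2.143 -0.155  0.86   0.318]
local now [-0.1527 -0.0682 -0.0669] shift mm [ 0.9  3.1 -3.4] turn [-0.3   0.19  0.26]
```

```bash
python3 -m jog '[[0.001,0.003,-0.003,-0.3,0,0.2],[0,0.001,-0.001,0,0,0],[0,0,0,0,0,0]]'
python3 -m jog '[[0,0,0,0,0,0],[0,0,0,0,0,0],[0,0,0,0,0,0],[0,0,0,0,0,0],[0,0,0,0,0,0]]' -1 35
python3 -m jog '[[0,-0.015,0,0,0,0],[0,-0.03,0,0,0,0],[0,-0.035,0,0,0,0],[0,-0.035,0,0,0,0],[0,-0.035,0,0,0,0],[0,-0.02,0,0,0,0],[0,0,0,0,0,0]]'
python3 -c "
from bar import *
go([-.0005,-.045,.09])"
```

```text
time: 37.0
ee_pos: [0.4415, -0.0757, 0.0303]
eef_rot: [-0.526, 0.471, -0.472, 0.527]
ft_force: [-0.6, 0.1, 0.4]
width: 0.0436
time: 37.42
ee_pos: [0.4421, -0.0756, 0.0314]
eef_rot: [-0.526, 0.471, -0.472, 0.528]
ft_force: [-0.2, -0.1, -1.9]
width: 0.025
time: 38.0
ee_pos: [0.4384, -0.0767, 0.2071]
eef_rot: [0.528, -0.472, 0.472, -0.525]
ft_force: [1.1, -0.5, -0.9]
width: 0.0247
t 38.0 pos [ 0.4384 -0.0767  0.2071] F [ 1.1 -0.5 -0.9] w 0.0247
[[ 0.108 -0.003  0.994]
 [-0.994 -0.002  0.108]
 [ 0.002 -1.    -0.003]]
q [-0.676 -0.122  0.706  1.96   0.085  1.278  0.11 ]
local now [-0.1588 -0.0701  0.1071] shift mm [-24.9  16.6 158.4] turn [0.17 0.07 0.11]
```

```bash
python3 -m jog '[[-0.004,0,0.018,0.1,0,0.1],[-0.006,0,0.028,0,0,0],[-0.005,0,0.03,0,0,0],[-0.004,0,0.028,0,0,0],[-0.003,0,0.025,0,0,0],[-0.002,0.002,0.012,0,0,0],[0,0.003,0,0,0,0],[0,0,0,0,0,0],[0,0,0,0,0,0]]'
python3 -c "
from bar import *
go([-.0005,-.045,.09])"
```

```text
time: 38.75
ee_pos: [0.5797, -0.0358, 0.195]
eef_rot: [0.527, -0.474, 0.47, -0.526]
ft_force: [-0.6, -0.6, -1.3]
width: 0.0254
t 38.75 pos [ 0.5797 -0.0358  0.195 ] F [-0.6 -0.6 -1.3] w 0.0254
[[ 0.109 -0.005  0.994]
 [-0.994  0.002  0.109]
 [-0.002 -1.    -0.004]]
q [-0.626  0.302  0.743  1.65  -0.213  1.277  0.268]
local now [-0.014  -0.0445  0.095 ] shift mm [ 0.5  4.9 13.5] turn [ 0.25  0.13 -0.12]
```

```bash
python3 -m jog '[[0,0.003,0.008,0.2,0.1,-0.1],[0,0.006,0.004,0,0,0],[0,0.006,0,0,0,0],[0,0,0,0,0,0],[0,0,0,0,0,0]]'
python3 -c "
from bar import *
go([-.0005,-.045,.075])"
```

```text
time: 39.17
ee_pos: [0.5901, -0.0356, 0.1785]
eef_rot: [-0.525, 0.474, -0.472, 0.526]
ft_force: [-0.1, -0.8, -1.6]
width: 0.0255
t 39.17 pos [ 0.5901 -0.0356  0.1785] F [-0.1 -0.8 -1.6] w 0.0255
[[ 0.105 -0.001  0.994]
 [-0.994  0.002  0.105]
 [-0.002 -1.    -0.001]]
q [-0.608  0.34   0.735  1.647 -0.241  1.248  0.281]
local now [-0.0036 -0.0454  0.0785] shift mm [-0.4  3.5  3.1] turn [ 0.04 -0.11 -0.14]
```

```bash
python3 -m jog '[[0,0,0.003,0,0,-0.1],[0,0.001,0,0,0,0],[0,0,0,0,0,0]]'
python3 -c "
from bar import *
go([-.0005,-.045,.055])"
```

```text
time: 39.42
ee_pos: [0.5931, -0.0355, 0.1778]
eef_rot: [-0.525, 0.473, -0.473, 0.526]
ft_force: [0.7, -0.4, -1.2]
width: 0.0252
t 39.42 pos [ 0.5931 -0.0355  0.1778] F [ 0.7 -0.4 -1.2] w 0.0252
[[ 0.105 -0.     0.995]
 [-0.995  0.001  0.105]
 [-0.001 -1.    -0.   ]]
q [-0.605  0.348  0.734  1.64  -0.244  1.248  0.282]
local now [-0.0006 -0.0457  0.0778] shift mm [-0.7 22.8  0.1] turn [ 0.01 -0.13 -0.05]
```

```bash
python3 -m jog '[[-0.0007,0.004,0,0,0,0],[0,0.004,-0.0003,0,0,0],[0,0.004,-0.0003,0,0,0],[0,0.004,-0.0005,0,0,0],[0,0.004,-0.0003,0,0,0],[0,0,0,0,0,0]]'
python3 -c "
from bar import *
go([-.0005,-.045,.049])"
```

```text
time: 39.92
ee_pos: [0.5926, -0.035, 0.1568]
eef_rot: [-0.525, 0.473, -0.474, 0.526]
ft_force: [-0.4, 0.3, -0.8]
width: 0.0251
t 39.92 pos [ 0.5926 -0.035   0.1568] F [-0.4  0.3 -0.8] w 0.0251
[[ 0.105  0.003  0.994]
 [-0.994  0.001  0.105]
 [-0.001 -1.     0.003]]
q [-0.601  0.363  0.727  1.669 -0.257  1.204  0.291]
local now [-0.0011 -0.0452  0.0568] shift mm [-0.2  7.8  0.6] turn [-0.17 -0.13 -0.03]
```

```bash
python3 -m jog '[[0,0.005,-0.0005,0,0,0],[0,0.005,-0.001,-0.2,0,-0.1],[0,0.004,-0.0015,-0.2,0,-0.1],[0,0.004,-0.0015,-0.2,0,-0.1]]'
python3 -c "
from bar import *
go([-.0005,-.045,.049])"
```

```text
time: 40.25
ee_pos: [0.5928, -0.0353, 0.1484]
eef_rot: [-0.525, 0.472, -0.474, 0.526]
ft_force: [-12.0, 3.0, 37.4]
width: 0.0251
t 40.25 pos [ 0.5928 -0.0353  0.1484] F [-12.    3.   37.4] w 0.0251
[[ 0.105  0.005  0.994]
 [-0.994 -0.001  0.105]
 [ 0.001 -1.     0.004]]
q [-0.6    0.371  0.725  1.68  -0.262  1.186  0.294]
local now [-0.0008 -0.0455  0.0484] shift mm [-0.5 -0.5  0.3] turn [-0.25 -0.12  0.07]
```

```bash
python3 -m jog '[[0,0,-0.001,0,0,0],[0,0,0,0,0,0],[0,0,0,0,0,0],[0,-0.01,0,0,0,0],[0,-0.025,0,0,0,0],[0,-0.03,0,0,0,0],[0,-0.01,0,0,0,0],[0.01,0,-0.03,0,0,0],[0.02,0,-0.035,0,0,0],[0.03,0,-0.028,0,0,0],[0.03,0,-0.028,0,0,0],[0.03,0,-0.025,0,0,0]]' 0
python3 -m jog '[[0.03,0,-0.01,0,0,0],[0.03,0,-0.01,0,0,0],[0.02,0,-0.005,0,0,0],[0,0,0,0,0,0],[0,0,0,0,0,0]]'
python3 - <<'E'
from bar import *
go([.4097,-.2727,.09],False)
for n in('top','scene'):
    c=shot(n); face(c); seated(c)
    caps(c)
E
```

```text
time: 41.25
ee_pos: [0.4581, -0.1662, 0.2271]
eef_rot: [0.53, -0.468, 0.47, -0.529]
ft_force: [0.7, -0.2, 0.9]
width: 0.0434
time: 41.67
ee_pos: [0.4343, -0.2597, 0.2285]
eef_rot: [-0.525, 0.471, -0.473, 0.527]
ft_force: [-0.1, -0.1, -0.2]
width: 0.0432
t 41.67 pos [ 0.4343 -0.2597  0.2285] F [-0.1 -0.1 -0.2] w 0.0432
[[ 0.108  0.003  0.994]
 [-0.994  0.001  0.108]
 [-0.001 -1.     0.003]]
q [-0.471  0.053  0.968  1.803 -0.048  1.307  0.618]
local now [-0.1824 -0.2516  0.1285] shift mm [ 10.3 138.4 -26.4] turn [-0.2   0.08 -0.03]
face n 799 angle deg 1.1542284750504028 ytilt -0.015324284561046482 z0 0.03990255214971477 x ext [-0.03143135  0.03084076] y ext [-0.13019783  0.09797931]
port 2 flange 181 0.0458 knobtop 93 0.0717 [-0.0018 -0.0452]
port 3 flange 183 0.0462 knobtop 94 0.0718 [-0.0011  0.014 ]
port 4 flange 185 0.046 knobtop 93 0.0717 [-0.0019  0.0744]
knob px [313. 215.] [0.4663 0.0145 0.0524] 69 [ 77 132  81]
knob px [383. 225.] [ 0.4336 -0.1714  0.0543] 75 [85 65 50]
knob px [423. 232.] [ 0.4103 -0.2726  0.0538] 79 [111 111 104]
knob px [311. 249.] [0.3785 0.0244 0.0542] 78 [110  84  67]
knob px [346. 260.] [ 0.346  -0.0683  0.0548] 76 [151 106 121]
face n 801 angle deg 1.3497314378498317 ytilt 0.04734219242975469 z0 0.041666907608952274 x ext [-0.03147931  0.03010114] y ext [-0.12885591  0.09591489]
port 2 flange 188 0.0471 knobtop 109 0.0733 [-0.0012 -0.0439]
port 3 flange 199 0.0475 knobtop 111 0.0735 [-0.0006  0.0145]
port 4 flange 208 0.0472 knobtop 124 0.0735 [-0.0011  0.0756]
knob px [252. 148.] [ 0.409  -0.2726  0.0527] 65 [87 89 87]
knob px [323. 163.] [ 0.3455 -0.0671  0.052 ] 65 [84 52 62]
knob px [275. 167.] [ 0.4319 -0.1694  0.0523] 70 [55 41 35]
knob px [345. 184.] [0.3773 0.0247 0.0527] 77 [58 43 38]
knob px [324. 205.] [0.4676 0.0163 0.0526] 80 [39 68 42]
```

```bash
python3 -m jog '[[0.005,0.02,-0.014,-0.2,0.1,0],[0.005,0.03,-0.012,0,0,0],[0,0.035,-0.003,-0.1,0,0],[0,0.035,-0.002,-0.1,0,0],[0,0.02,-0.002,-0.1,0,0],[0,0.008,0,0,0,0],[0,0,0,0,0,0],[0,0,0,0,0,0]]'
python3 -c "
from bar import *
c=load('top'); print(rayz(c,533/1.25,270/1.25,.01))
go([.4098,-.2727,.030],False)"
```

```text
time: 42.43
ee_pos: [0.4083, -0.2627, 0.0758]
eef_rot: [-0.53, 0.469, -0.466, 0.53]
ft_force: [-0.2, -0.5, 0.9]
width: 0.0436
[ 0.45798545 -0.29939862  0.01      ]
t 42.43 pos [ 0.4083 -0.2627  0.0758] F [-0.2 -0.5  0.9] w 0.0436
[[ 0.125 -0.003  0.992]
 [-0.992  0.002  0.125]
 [-0.003 -1.    -0.002]]
q [-0.368  0.243  0.947  2.025 -0.237  0.99   0.823]
local now [-0.2086 -0.2518 -0.0242] shift mm [10.3 45.7  0.3] turn [ 0.14  1.07 -0.16]
```

```bash
python3 -m jog '[[0.006,0.008,-0.001,0.1,1.0,-0.1],[0.004,0.014,-0.001,-0.1,0,0],[0,0.014,-0.001,-0.1,0,-0.1],[0,0.008,-0.001,-0.1,0,-0.1],[0,0.001,0,0,0,0],[0,0,0,0,0,0]]'
python3 -c "
from bar import *
go([.4098,-.2727,.030],False)"
```

```text
time: 42.93
ee_pos: [0.4124, -0.2747, 0.0343]
eef_rot: [-0.526, 0.469, -0.475, 0.527]
ft_force: [-0.1, -0.5, -0.1]
width: 0.0433
t 42.93 pos [ 0.4124 -0.2747  0.0343] F [-0.1 -0.5 -0.1] w 0.0433
[[ 0.109  0.007  0.994]
 [-0.994 -0.005  0.109]
 [ 0.006 -1.     0.006]]
q [-0.289  0.344  0.898  2.04  -0.342  0.902  0.903]
local now [-0.2058 -0.2642 -0.0657] shift mm [-2.3  4.3 -2.4] turn [-0.34  0.1   0.35]
```

```bash
python3 -m jog '[[-0.002,0.003,-0.002,-0.3,0,0.3],[0,0.002,-0.001,0,0,0],[0,0,0,0,0,0]]'
python3 -m jog '[[0,0,0,0,0,0],[0,0,0,0,0,0],[0,0,0,0,0,0],[0,0,0,0,0,0],[0,0,0,0,0,0]]' -1 35
python3 -m jog '[[0,-0.015,0,0,0,0],[0,-0.03,0,0,0,0],[0,-0.035,0,0,0,0],[0,-0.035,0,0,0,0],[0,-0.035,0,0,0,0],[0,-0.02,0,0,0,0],[0,0,0,0,0,0]]'
python3 -c "
from bar import *
go([-.0005,-.105,.09])"
```

```text
time: 43.18
ee_pos: [0.4104, -0.2734, 0.0307]
eef_rot: [-0.526, 0.471, -0.473, 0.527]
ft_force: [-0.5, -0.3, 0.6]
width: 0.0435
time: 43.6
ee_pos: [0.4109, -0.2734, 0.0316]
eef_rot: [-0.526, 0.471, -0.473, 0.527]
ft_force: [-0.3, 0.7, -2.3]
width: 0.0251
time: 44.18
ee_pos: [0.407, -0.2732, 0.2063]
eef_rot: [0.527, -0.474, 0.472, -0.525]
ft_force: [1.0, 0.2, -1.6]
width: 0.0253
t 44.18 pos [ 0.407  -0.2732  0.2063] F [ 1.   0.2 -1.6] w 0.0253
[[ 0.106 -0.003  0.994]
 [-0.994  0.     0.106]
 [-0.001 -1.    -0.003]]
q [-0.49   0.021  1.019  1.869 -0.017  1.265  0.64 ]
local now [-0.2111 -0.2621  0.1063] shift mm [-157.4   15.7  210.4] turn [ 0.2  -0.07 -0.03]
```

```bash
python3 -m jog '[[-0.015,0,0.02,0.1,0,0],[-0.02,0,0.028,0,0,0],[-0.022,0,0.03,0,0,0],[-0.022,0,0.03,0,0,0],[-0.022,0,0.03,0,0,0],[-0.022,0,0.03,0,0,0],[-0.015,0.002,0.018,0,0,0],[-0.008,0.003,0.006,0,0,0],[0,0,0,0,0,0],[0,0,0,0,0,0]]'
python3 -c "
from bar import *
go([-.0005,-.105,.09])"
```

```text
time: 45.02
ee_pos: [0.5875, -0.1012, 0.1936]
eef_rot: [-0.524, 0.476, -0.471, 0.525]
ft_force: [-0.8, -0.8, -1.1]
width: 0.0254
t 45.02 pos [ 0.5875 -0.1012  0.1936] F [-0.8 -0.8 -1.1] w 0.0254
[[ 0.102 -0.005  0.995]
 [-0.995  0.006  0.102]
 [-0.006 -1.    -0.004]]
q [-0.581  0.377  0.864  1.614 -0.299  1.295  0.435]
local now [-0.0131 -0.1104  0.0936] shift mm [-5.5  3.6 12.6] turn [ 0.24 -0.31 -0.35]
```

```bash
python3 -m jog '[[-0.003,0.003,0.008,0.2,-0.3,-0.3],[-0.002,0.005,0.004,0,0,0],[0,0.005,0,0,0,0],[0,0,0,0,0,0],[0,0,0,0,0,0]]'
python3 -c "
from bar import *
go([-.0005,-.105,.075])"
```

```text
time: 45.43
ee_pos: [0.5967, -0.0999, 0.1793]
eef_rot: [0.525, -0.475, 0.474, -0.524]
ft_force: [-0.3, -0.4, -0.7]
width: 0.0256
t 45.43 pos [ 0.5967 -0.0999  0.1793] F [-0.3 -0.4 -0.7] w 0.0256
[[ 0.1   -0.001  0.995]
 [-0.995  0.     0.1  ]
 [-0.001 -1.    -0.001]]
q [-0.57   0.407  0.853  1.612 -0.318  1.269  0.439]
local now [-0.0039 -0.1101  0.0793] shift mm [-5.1  4.3  3.4] turn [ 0.05 -0.39 -0.03]
```

```bash
python3 -m jog '[[-0.005,0,0.003,0,-0.4,0],[0,0.001,0,0,0,0],[0,0,0,0,0,0],[0,0,0,0,0,0]]'
python3 -c "
from bar import *
go([-.0005,-.105,.055])"
```

```text
time: 45.77
ee_pos: [0.5989, -0.0954, 0.1789]
eef_rot: [-0.526, 0.473, -0.473, 0.526]
ft_force: [-0.1, -0.2, -1.3]
width: 0.0249
t 45.77 pos [ 0.5989 -0.0954  0.1789] F [-0.1 -0.2 -1.3] w 0.0249
[[ 0.106  0.     0.994]
 [-0.994  0.001  0.106]
 [-0.001 -1.     0.   ]]
q [-0.573  0.41   0.85   1.609 -0.32   1.269  0.438]
local now [-0.0012 -0.1059  0.0789] shift mm [-0.9 23.9  0.7] turn [-0.01 -0.07 -0.05]
```

```bash
python3 -m jog '[[-0.001,0.004,0.0005,0,0,0],[0,0.004,0,0,0,0],[0,0.004,-0.0003,0,0,0],[0,0.004,-0.0003,0,0,0],[0,0.005,-0.0003,0,0,0],[0,0,0,0,0,0]]'
python3 -c "
from bar import *
go([-.0005,-.105,.049])"
```

```text
time: 46.27
ee_pos: [0.599, -0.0945, 0.1564]
eef_rot: [-0.525, 0.472, -0.473, 0.526]
ft_force: [0.9, 0.3, -2.0]
width: 0.0248
t 46.27 pos [ 0.599  -0.0945  0.1564] F [ 0.9  0.3 -2. ] w 0.0248
[[ 0.106  0.002  0.994]
 [-0.994  0.001  0.106]
 [-0.001 -1.     0.002]]
q [-0.567  0.428  0.839  1.638 -0.336  1.225  0.448]
local now [-0.001  -0.1049  0.0564] shift mm [0.1 7.4 0.5] turn [-0.12 -0.06 -0.03]
```

```bash
python3 -m jog '[[0,0.005,-0.0005,0,0,0],[0,0.005,-0.001,-0.2,0,-0.1],[0,0.004,-0.0018,-0.2,0,-0.1],[0,0.004,-0.0018,-0.2,0,-0.1]]'
python3 -m jog '[[0,0,-0.001,0,0,0],[0,0,0,0,0,0],[0,0,0,0,0,0],[0,-0.01,0,0,0,0],[0,-0.025,0,0,0,0],[0,-0.03,0,0,0,0],[0,-0.01,0,0,0,0],[0,0,-0.03,0,0,0],[0,0,-0.04,0,0,0],[0,0,-0.04,0,0,0],[-0.01,0,-0.03,0,0,0],[-0.02,0,0,0,0,0]]' 0
python3 - <<'E'
from bar import *
go([-.1,.135,.13])
for n in('top','scene'):
    c=shot(n); face(c); seated(c)
E
```

```text
time: 46.6
ee_pos: [0.5992, -0.0949, 0.1486]
eef_rot: [-0.525, 0.471, -0.474, 0.527]
ft_force: [-9.9, 4.2, 34.9]
width: 0.0251
time: 47.6
ee_pos: [0.4536, -0.0848, 0.2263]
eef_rot: [0.526, -0.471, 0.476, -0.524]
ft_force: [1.0, 0.4, 1.2]
width: 0.0435
t 47.6 pos [ 0.4536 -0.0848  0.2263] F [1.  0.4 1.2] w 0.0435
[[ 0.102  0.003  0.995]
 [-0.995 -0.007  0.102]
 [ 0.007 -1.     0.002]]
q [-0.832 -0.123  0.867  1.905  0.104  1.314  0.107]
local now [-0.1445 -0.0798  0.1263] shift mm [-215.    -5.1   43.4] turn [-0.11 -0.29  0.42]
face n 483 angle deg 1.0277740745197912 ytilt -0.12549679859719398 z0 0.03992948769164518 x ext [-0.03144431  0.03040236] y ext [-0.0637822   0.09911127]
port 2 flange 131 0.0459 knobtop 89 0.0719 [-0.0017 -0.044 ]
port 3 flange 185 0.0462 knobtop 96 0.0717 [-0.0012  0.0139]
port 4 flange 190 0.0458 knobtop 92 0.072 [-0.0017  0.0744]
face n 688 angle deg 1.1832807578982105 ytilt 0.09437823384823509 z0 0.04165329053755931 x ext [-0.03158334  0.0303749 ] y ext [-0.12726381  0.09565076]
port 1 flange 181 0.0473 knobtop 107 0.0733 [-0.0012 -0.1027]
port 2 flange 196 0.0474 knobtop 109 0.0733 [-0.0014 -0.0445]
port 3 flange 194 0.0475 knobtop 114 0.0735 [-0.0017  0.0151]
port 4 flange 197 0.0475 knobtop 124 0.0737 [-0.0005  0.0755]
```

All four are home. Last step: trim the bar from 1.1° to 0 at the blue spoke.

```bash
python3 -m jog '[[-0.02,-0.001,0.012,-0.1,-0.3,0.4],[-0.03,0,0.018,0,0,0],[-0.033,0,0.02,0,0,0],[-0.033,0,0.022,0,0,0],[-0.033,0,0.022,0,0,0],[-0.033,0,0.022,0,0,0],[-0.02,0,0.014,0,0,0],[-0.01,0,0.008,0,0,0],[0,0,0,0,0,0],[0,0,0,0,0,0]]'
python3 -c "
from bar import *
go([.001,.135,.058])"
```

```text
time: 48.53
ee_pos: [0.5797, 0.1561, 0.2237]
eef_rot: [0.53, -0.468, 0.471, -0.527]
ft_force: [0.4, -0.5, 0.6]
width: 0.0436
t 48.53 pos [0.5797 0.1561 0.2237] F [ 0.4 -0.5  0.6] w 0.0436
[[ 0.118  0.     0.993]
 [-0.993 -0.005  0.118]
 [ 0.005 -1.    -0.001]]
q [-0.934  0.33   0.747  1.561 -0.223  1.341 -0.044]
local now [0.0066 0.1463 0.1237] shift mm [10.9 65.8 -5.7] turn [0.03 0.63 0.28]
```

```bash
python3 -m jog '[[0.006,0,-0.004,0,0.6,0.2],[0.004,0.012,-0.001,0,0,0],[0,0.02,0,0,0,0],[0,0.02,-0.0005,0,0,0],[0,0.01,0,0,0,0],[0,0,0,0,0,0],[0,0,0,0,0,0]]'
python3 -m jog '[[0,0,0,0,0,0],[0,0,0,0,0,0],[0,0,0,0,0,0],[0,0,0,0,0,0],[0,0,0,0,0,0],[0,0,0,0,0,0],[0,0,0,0,0,0],[0,0,0,0,0,0]]' -1 40
python3 -c "
from bar import *
go([-.001,.135,.058]);face(shot('scene')); face(shot('top'))"
```

```text
time: 49.12
ee_pos: [0.574, 0.1335, 0.158]
eef_rot: [0.524, -0.475, 0.476, -0.523]
ft_force: [0.7, 0.7, -0.6]
width: 0.0436
time: 49.78
ee_pos: [0.5758, 0.1329, 0.1618]
eef_rot: [-0.522, 0.474, -0.477, 0.524]
ft_force: [-0.1, -0.3, -1.0]
width: 0.0092
t 49.78 pos [0.5758 0.1329 0.1618] F [-0.1 -0.3 -1. ] w 0.0092
[[ 0.094  0.005  0.996]
 [-0.996  0.     0.094]
 [ 0.    -1.     0.005]]
q [-0.904  0.352  0.743  1.674 -0.251  1.209 -0.009]
local now [0.0002 0.1236 0.0618] shift mm [-11.4   3.8  -1.4] turn [-0.31 -0.73  0.02]
face n 569 angle deg 1.131515898418097 ytilt 0.10755506810347457 z0 0.04184794487672752 x ext [-0.03092413  0.02993666] y ext [-0.12789838  0.05275515]
face n 698 angle deg 0.6188215591207006 ytilt -0.02342746217927811 z0 0.0398020825384518 x ext [-0.03159584  0.03037902] y ext [-0.13036293  0.09421695]
```

```bash
python3 -m jog '[[0,0,0,0,0,0],[0,0,0,0,0,0],[-0.006,0,0,0,-0.5,0],[-0.007,0,0,0,0,0],[0,0,0,0,0,0]]' 0
python3 -m jog '[[0,0,0,0,0,0],[0,0,0,0,0,0],[0,0,0,0,0,0],[0,0,0,0,0,0],[0,0,0,0,0,0],[0,0,0,0,0,0],[0,0,0,0,0,0],[0,0,-0.0016,-0.2,0,0],[0,0,0,0,0,0],[0,0,0,0,0,0]]' -1 40
python3 -c "
from bar import *
go([-.001,.135,.058]);face(shot('scene')); face(shot('top'))"
```

```text
time: 50.3
ee_pos: [0.5743, 0.1473, 0.162]
eef_rot: [-0.524, 0.472, -0.474, 0.527]
ft_force: [-0.3, 0.1, -0.1]
width: 0.0342
time: 51.13
ee_pos: [0.5731, 0.1481, 0.1621]
eef_rot: [-0.525, 0.472, -0.474, 0.526]
ft_force: [1.3, 0.4, -0.6]
width: 0.0102
t 51.13 pos [0.5731 0.1481 0.1621] F [ 1.3  0.4 -0.6] w 0.0102
[[ 0.105  0.003  0.994]
 [-0.994  0.001  0.105]
 [-0.001 -1.     0.003]]
q [-0.921  0.355  0.734  1.668 -0.251  1.213 -0.025]
local now [-0.0008  0.139   0.0621] shift mm [ 4.   4.1 -0.2] turn [-0.16 -0.12 -0.03]
face n 598 angle deg 0.33873285592593916 ytilt 0.02745322623103041 z0 0.04168131139837753 x ext [-0.0317059   0.02948733] y ext [-0.12821123  0.06773314]
face n 726 angle deg -0.31620859118576494 ytilt -0.09311331625460881 z0 0.03996494524287581 x ext [-0.03214222  0.02965326] y ext [-0.13109841  0.09674695]
```

```bash
python3 -m jog '[[0,0,0,0,0,0],[0,0,0,0,0,0],[0,0,0,0,0,0],[0,-0.02,0,0,0,0],[0,-0.03,0,0,0,0],[0,-0.03,0,0,0,0],[-0.02,-0.01,-0.02,0,0,0],[-0.03,0,-0.03,0,0,0],[-0.03,0,-0.03,0,0,0],[-0.03,0,-0.03,0,0,0],[-0.03,0,-0.03,0,0,0],[-0.03,0,-0.03,0,0,0]]' 0
python3 -m jog '[[-0.03,0,-0.03,0,0,0],[-0.03,0,-0.03,0,0,0],[-0.03,0,-0.02,0,0,0],[0,0,0,0,0,0],[0,0,0,0,0,0],[0,0,0,0,0,0]]'
python3 - <<'E'
from bar import *
st()
for n in('top','scene'):
    c=shot(n); face(c); seated(c)
    L=local(c); k=(L[...,2]>.042)&(abs(L[...,0])<.03)&(L[...,1]>-.13)&(L[...,1]<.1)
    kk=L[k&(L[...,2]<.056)]; s=np.linalg.lstsq(np.c_[kk[:,:2],np.ones(len(kk))],kk[:,2],rcond=None)[0]; print('flange-plane angle',np.degrees(np.arctan(-s[0])))
save(load('top'),'t9.png',s=1.25); save(load('scene'),'s9.png',(200,130,420,290),3.6)
E
```

```text
time: 52.23
ee_pos: [0.3885, 0.2924, 0.2554]
eef_rot: [0.521, -0.476, 0.48, -0.521]
ft_force: [1.1, 1.0, -0.1]
width: 0.0433
time: 52.73
ee_pos: [0.2915, 0.3801, 0.2558]
eef_rot: [-0.524, 0.474, -0.475, 0.524]
ft_force: [1.0, -0.5, 0.2]
width: 0.0434
t 52.73 pos [0.2915 0.3801 0.2558] F [ 1.  -0.5  0.2] w 0.0434
[[ 0.099  0.002  0.995]
 [-0.995 -0.001  0.099]
 [ 0.001 -1.     0.002]]
q [-1.46  -0.032  0.441  1.802  0.016  1.368 -0.923]
face n 708 angle deg -0.17151959235929373 ytilt -0.009002527322528944 z0 0.040002286475975694 x ext [-0.03220292  0.02969503] y ext [-0.1302533   0.09682243]
port 1 flange 187 0.0458 knobtop 92 0.0721 [-0.0028 -0.1044]
port 2 flange 189 0.0458 knobtop 96 0.0716 [-0.0024 -0.0448]
port 3 flange 192 0.0459 knobtop 91 0.0719 [-0.0027  0.0135]
port 4 flange 195 0.0459 knobtop 92 0.0721 [-0.0028  0.0737]
flange-plane angle 0.6940772950599288
face n 680 angle deg 0.19273910972807054 ytilt -0.02434399531797353 z0 0.041542253967963 x ext [-0.03206085  0.02934087] y ext [-0.12755037  0.095701  ]
port 1 flange 181 0.0476 knobtop 108 0.0733 [-0.0026 -0.1028]
port 2 flange 185 0.0476 knobtop 111 0.0733 [-0.0019 -0.043 ]
port 3 flange 188 0.0474 knobtop 116 0.0732 [-0.0027  0.015 ]
port 4 flange 205 0.0473 knobtop 118 0.0738 [-0.0029  0.0759]
flange-plane angle 1.9058746901559052
```

View pics/t9.png

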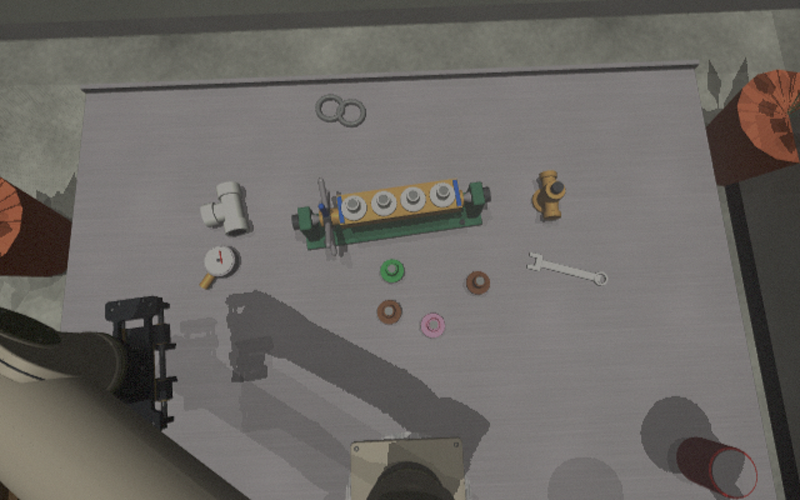

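View pics/s9.png

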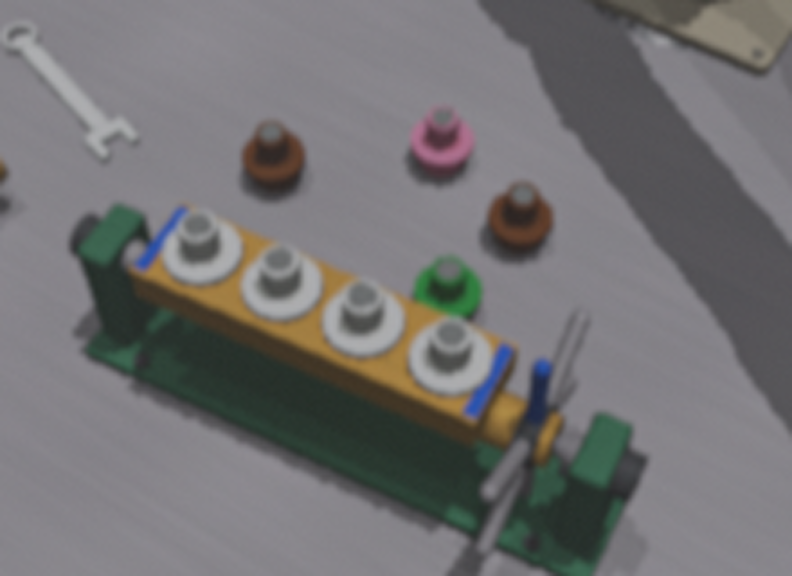

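The pictures show all four white caps flush in their ports: top at (354,205), (384,200), (413,196) and (443,192). The valve, tee, gauge and wrench are at their starting pixels, and the gripper is clear of everything. Handing in.

```bash
python3 -c "
from bench import r
r.close_job()"
```

```text
the job is handed in; nothing more can be done
```

The job is handed in at about 53 s. The bar faces straight up and all four white caps are pressed home, one in each port.

**How it went:**
- I turned the bar from about 152° to 0 by its spokes, then picked up each cap and pressed it in with 35–53 N read at the wrist.
- While I was picking up the second cap, the gripper's body caught a spoke and swung the bar to about −35°. The port 4 cap was already in by then and stayed seated. I set the second cap down again, re-squared the bar, and carried on with ports 3, 2 and 1.
- Pressing tilted the bar by 1–2°. I squared it again after the port 4 cap; the last three went in with it about 0 to 1.3° off, and I trimmed it to 0 once all were in.

**Last checks:**
- **Bar angle:** −0.17° in the top camera and +0.19° in the scene camera.
- **Caps:** all four flanges stand about 6 mm above the face (their own thickness), so they are fully home.
- **Everything else:** the valve, tee, gauge, wrench and coloured look-alikes look undisturbed, and the gripper is well clear of everything.
- **Disagreement:** a quick plane fit over the flange tops gave 0.7° and 1.9°. I put that down to knob-edge points in the fit and relied on the face readings instead.

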